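Close and pin the breech-thread lid of a filter pot

ROBOT

A 6-joint arm with a two-finger parallel gripper is mounted at the origin on a cart in front of the work surface, level with it; the furniture and walls round the work are solid. World frame = base frame: x ahead of the robot, y to its left, z up, the work surface at z = 0. Lengths are in mm, angles in rad, forces in N, time in s.
With the tool pointing down it reaches from about 275 to 750 mm from the base axis. Payload 10.2 kg.
Tool frame: the origin (TCP) lies at the very end of the fingers, on their centre line; the grasp point (between the pads) lies 19 mm behind it; z points along the fingers, x is the direction in which the jaws open and shut, and the axes are right-handed (so a half turn about z gives the same grasp; the last joint's range is limited). The gripper opens to 85 mm and grips with 20 to 120 N. Pads are 22 mm wide; open, the fingers measure 114 mm over their backs; the gripper's body (76 mm by 85 mm) begins 54 mm behind the grasp point. The pads swing forward as they close: fully open they stand 13 mm farther back than shut.
Start: joints at [-1.515, 0.313, 1.498, -0, 1.331, -0.223], TCP at [144.468, -504.738, 231.294] pointing down, gripper open.
Joint ranges: [-2.94, 2.94], [-0.97, 2.17], [0.19, 2.56], [-1.23, 4.37], [0.02, 3.11], [-2.88, 2.88]. Speed limits (rad/s): [2.39, 2.39, 3.01, 3.14, 3.14, 3.14].

INTERFACE

Orientations are given as a unit quaternion [w, x, y, z].
In Python, from rig import ctrl, cams gives the robot as it stands.
- The arm moves only by the tool play_rows, never from a script. Its argument "steps" is a list of rows, each a list of 2 entries, a list of its own where there are three numbers: the shift along the tool's x, y, z normalised to -1 to 1, where 1 is 0.75 m, then the turn, a rotation vector about the tool's x, y, z normalised to -1 to 1, where 1 is 45 degrees. A call has 1 to 20 rows; each row shifts and turns the commanded pose from where the row before left it, along the tool's axes as they then stand; what a row does not reach is not made up. A row lasts 1/10 s, in which the tool goes at most 50 mm and 8.59 degrees, less where a joint would pass 70% of its speed; a pose out of reach is approached as far as the arm can. A call with a number of a shift or a turn outside -1 to 1 is refused whole. A call with a gripper value outside its range is refused whole. "grip" is the closure, from 0 (fully open) to 1 (shut), set as the call begins (left out, the last holds). The fingers move at their own pace and stop on an object; "squeeze" is the grip in N (left out, the last holds). Time passes only in rows, so rows that do not move let the fingers close. It gives the time, the measured TCP pose, the force and the opening at its end, in the units of the state.
- ctrl.sense(): the state, without advancing time (a new reading comes with each control period).
- cams.capture(name): name is "scene" or "top"; returns the picture (420x560x3 uint8, red, green, blue); there is no depth.
- cams.camera_info(name): a dict with "fx", "fy", "cx", "cy" (pixels), "xyz" and "attitude" of the camera in the world. Camera axes: x right, y up, looking along -z (the intrinsics and any distortion apply to the point x, -y, -z); pixel columns grow to the right and rows downward; lengths in mm; the calibration is good to about 2 mm. A picture is of the moment at which its call begins. camera_info takes no time and is no camera call.
- ctrl.finish_job(): hands the job in, once; it reports no verdict.
Trained networks look in the newest picture that a camera, given by its name, has taken for a name from the list of things; names that differ only in an ending like _2 or _b are one class to them, and where a whole thing is asked for, a point or a joint stands for the part that bears it (a point fixed in the world has none). Each returns a list of dicts, best first, with "p" (0 to 1); they miss things now and then, are a little off and sometimes report something else, mostly with a low value. They report only what shows in the picture. A call takes as long as a camera call. They do not tell look-alikes from the thing itself.
- cams.search_frame(camera, thing): "rect" ([centre column, centre row, width, height] in pixels, round what is visible of it).
- cams.tip_of(camera, thing): "pixel" ([column, row] in pixels: a listed point, or the origin of a listed thing).
The state is a dict: "time_s": time; "joints": joint angles; "dq": joint speeds; "tau": joint torques, N m; "eef_pos": TCP position; "ee_rot": TCP orientation; "force": force on the tool from outside, world axes, zero at the start; "wrist_torque": the same for the moment, N m; "grip_width": opening from 0.0 (shut) to 1.0 (fully open).
Only numpy, scipy, OpenCV 4.12 (cv2) and the standard library are available. Lean on these libraries where they do the work, as an engineer would, in place of code of your own. Each camera call takes 0.05 s, during which the arm holds its last target.

TASK

The filter pot's lid has only been laid on its thread: without lifting it off, turn it backward (anticlockwise from above) until it drops into the start of the thread, then turn it forward until its ear is fully home against the stop on the pot. Then take the linchpin from the wooden block, push it down through both ears until its collar sits on the lid's ear, with its ring on the outer side, and swing the ring down under the pin's end to lock it. Leave the other things where they are.

Things in the scene. Friction and masses are not known exactly. Their poses are not given: they have to be found in the camera images.
- pot: Cast aluminium filter pot, 112 mm high without lid, on a 150 x 150 mm foot plate bolted down. Origin: on its upright axis at table height; z up. A fixed ear sticks out toward the pot's own -x; the 72 mm wide neck carries the thread. The lid is home when its axes are parallel to the pot's.
- pot_neck (a point): On the pot's axis, 110 mm above the table: flat tops of the three-start breech thread. With the lid's ear 72 degrees (+-4) anticlockwise of the fixed ear the lid's lugs stand over the gaps and it drops 9.5 mm; turned clockwise from there it is drawn down 4 mm more, evenly, until its ear meets the stop at 72 degrees. About 2 mm of play all ways; turns freely.
- pot_stop (a point): Top of the upright stop cheek beside the fixed ear (on the ear's side toward the pot's own +y), 126 mm above the table, 58 mm from the pot's axis. It stops the lid's ear in forward (clockwise) turning, when the lid is only laid on as well as when it is screwed down.
- pot_ear (a point): Centre of the hole in the pot's fixed ear, at its upper face, 78 mm from the pot's axis, 103 mm above the table. Hole 13 mm wide, right through the 10 mm thick ear, free below; the ear is 28 mm wide and ends 13.5 mm beyond the hole. Axes as the pot's: outward is -x.
- lid_grip (a point): Dark steel ribbed lid, 104 mm across, 0.35 to 0.65 kg; point on its axis, 10 mm under the top of the grip bar (14 mm thick along the lid's x, 78 mm long along y, 32 mm high). Its ear points to the lid's own -x. Height of the point: 156 mm laid on the thread, 146.5 mm dropped into the thread start, 142.5 mm home. Starts 10 to 50 degrees anticlockwise of home.
- lid_eye (a point): Centre of the 15 mm hole in the lid's ear, half-way through its 8 mm thickness, 78 mm from the lid's axis. The ear is 28 mm wide and ends 13.5 mm beyond the hole. Home, it stands over the hole of the pot's ear, 1.5 mm between the ears, its upper face 9.5 mm above pot_ear.
- block: Wooden block 62 x 130 x 48 mm (x, y, z), fixed to the bench, origin under its centre, with two holes 13.5 mm wide and 42 mm deep, 34 mm to either side of its centre along y. One holds the linchpin, the other the punch; which is which varies.
- pin_grip (a point): Steel linchpin standing in the block, 73 mm long, 0.16 kg; centre of its flat-sided grip (16 mm along its own y, 20 mm along x, ends 14 mm above). z up along the pin. 25 mm below is the underside of the collar (20 mm wide), then a 10 mm shank 34 mm long, its last 8 mm tapered. Its wire ring is hinged 18 mm below this point, points to the pin's +x, is 54 mm long and 44 mm wide.
- pin_collar (a point): Centre of the underside of the linchpin's collar, which rests on the block at the start and on the lid's ear when inserted. Axes as the pin's.
- ring_tab (a point): Middle of the crossbar (20 mm long, 4 mm wire) of the ring's thumb loop. With the ring level it is 30 mm out from the pin's axis (toward the pin's +x) and 18 mm above the ring's hinge; with the ring closed 18 mm out and 30 mm below the hinge. Pressing it down from above, then toward the pin, with closed fingers swings the ring shut.
- ring (a joint): Angle of the linchpin's ring in rad: 0 is closed, hanging down along the shank with its bow under the pin's end; 1.57 is level, pointing to the pin's +x. Friction keeps it wherever it is put; about 1 N on the thumb loop moves it.
- punch_mid (a point): Dark steel centre punch, 12 mm thick, no collar and no ring, standing in the other hole of the block; half-way up the part above the block. Not to be moved.
- insul_tape: Roll of black insulating tape, 59 mm across, 19 mm high, lying loose to the left of the pot; origin under its centre. Not to be moved.
- hex_keys: Set of hex keys in an orange holder, 118 x 60 x 28 mm, lying loose to the left of the pot; origin under its centre. Not to be moved.
Things that resemble listed ones, but are neither listed nor needed, are in the scene too. What is shaped like the part that bears pin_grip but green or red is not meant.

How it is judged (in metres and radians):
On the way, in this order (a step that is already met when the one before it is completed fails the run):
1. the lid has been turned back and has dropped level into the thread start (height (world z) of lid_grip below 0.15 m and angle between lid_grip's own z axis and vertical below 0.06 rad), for 0.1 s.
2. the lid has been screwed forward, its ear home above the pot's ear (height (world z) of lid_grip below 0.1455 m and horizontal distance between lid_eye and pot_ear below 0.0045 m), for 0.2 s.
3. the linchpin is down through both ears, its collar on the lid's ear (horizontal distance between pin_collar and pot_ear below 0.005 m and z of pin_collar in the frame of pot_ear below 0.0135 m and angle between pin_grip's own z axis and vertical below 0.12 rad), for 0.2 s.
4. the ring is swung down under the pin's end (value of joint ring below 0.22 rad), for 0.2 s.
At the end, for the whole second after the job is handed in: The lid is screwed down (grip point below 145.5 mm) with the holes of the two ears within 4.5 mm of each other; the linchpin stands upright (within 7 degrees) through both, its collar within 4 mm of the lid's ear, its ring on the outer side and closed to within 0.22 rad (all of step 2 and all of step 3 and value of joint ring below 0.22 rad and x of ring_tab in the frame of pot_ear below -0.008 m); the robot touches nothing.
It fails at once if the lid was lifted off its thread (height (world z) of lid_grip above 0.168 m).
It fails at once if the punch was moved (distance of punch_mid from where it was at the start of the episode above 0.025 m).
It fails at once if the tape roll or the hex keys were moved (distance of any of insul_tape, hex_keys from where it was at the start of the episode above 0.025 m).
It also fails if it takes over 72 s, if anything falls off the work surface, if the arm or the gripper's body presses on something with over 40 N, if the wrist force passes 120 N, or if a joint passes its speed limit or range.

## Working session

There is one attempt and no reset: what is moved stays moved. The work goes in short steps, Python scripts to look and compute and a tool call to move; the robot and the scene stay as the last step left them, time stands still between calls to the robot, and variables do not carry over. Pictures are saved under pics/ and viewed, and the job is handed in when it is done.

Besides the shell and the picture viewer there is one more tool, called as name([rows], argument=value, ...), one row to a line, values as JSON. play_rows: Moves the arm, as the interface text tells. Its arguments: {"type":"object","properties":{"steps":{"type":"array"},"grip":{"type":"number"},"squeeze":{"type":"number"}},"required":["steps"]}

```bash
ls; mkdir -p pics; python3 - <<'E'
from rig import ctrl,cams
import cv2
print(ctrl.sense())
for n in("scene","top"):
    im=cams.capture(n); cv2.imwrite(f"pics/{n}0.png",im[:,:,::-1]); print(n,cams.camera_info(n))
    for t in["pot","pot_neck","pot_stop","pot_ear","lid_grip","lid_eye","block","pin_grip","pin_collar","ring_tab","punch_mid","insul_tape","hex_keys"]:
        r=cams.tip_of(n,t); print(t,[( [round(float(v)) for v in d["pixel"]],round(float(d["p"]),2)) for d in r[:4]])
print(ctrl.sense()["time_s"])
E
```

```text
pics
{'time_s': 0.0, 'joints': array([-1.51542327e+00,  3.13429489e-01,  1.49843100e+00,  1.72696412e-05,
        1.33101806e+00, -2.23388751e-01]), 'dq': array([-4.86049098e-04,  2.98356710e-05, -9.62007712e-04,  3.40920738e-04,
        4.97867540e-04, -1.13535854e-04]), 'tau': array([ 6.48835648e-04, -4.12269115e+01, -2.59739631e+01, -1.53722344e-04,
        4.18416443e-03,  2.11923339e-05]), 'eef_pos': array([ 144.44538405, -504.46887862,  230.74786672]), 'ee_rot': array([-4.96590893e-04,  7.98486375e-01, -6.02012537e-01, -4.08476533e-04]), 'force': array([-0.35009127,  0.01855342, -0.61898655]), 'wrist_torque': array([-0.02336451, -0.00739706,  0.00108512]), 'grip_width': 0.9978983134731363}
scene {'fx': 378.9898838511285, 'fy': 378.9898838511285, 'cx': 276.3237559085796, 'cy': 208.67583603342788, 'xyz': array([ 131.95563143, -658.43888887,  787.01061175]), 'attitude': array([ 0.8772741 ,  0.38983044, -0.11019989, -0.25744583])}
pot [([276, 206], 0.86)]
pot_neck [([279, 174], 0.7)]
pot_stop [([257, 176], 0.94)]
pot_ear [([250, 187], 0.65)]
lid_grip [([275, 166], 0.77), ([276, 173
[... 597 characters left out ...]
3, 1281.50337667]), 'attitude': array([-0.69735533, -0.03932371,  0.02663061,  0.71515034])}
pot []
pot_neck [([364, 220], 0.53)]
pot_stop [([188, 242], 0.66), ([216, 197], 0.55)]
pot_ear [([226, 212], 0.77)]
lid_grip [([227, 173], 0.91), ([186, 241], 0.28)]
lid_eye [([250, 205], 0.9)]
block [([365, 210], 0.76)]
pin_grip [([316, 222], 0.72), ([329, 239], 0.69), ([357, 207], 0.65), ([429, 210], 0.5)]
pin_collar [([427, 221], 0.84), ([329, 252], 0.73), ([358, 210], 0.53), ([314, 212], 0.53)]
ring_tab [([430, 228], 0.58), ([362, 217], 0.48), ([307, 203], 0.47), ([333, 261], 0.39)]
punch_mid [([388, 205], 0.41)]
insul_tape [([188, 242], 0.6), ([357, 210], 0.47)]
hex_keys [([157, 195], 0.55)]
1.4
```

```bash
python3 - <<'E'
import cv2
a=cv2.imread("pics/scene0.png"); b=cv2.imread("pics/top0.png")
cv2.imwrite("pics/s0c.png",cv2.resize(a[130:380,190:400],None,fx=2.4*1,fy=2.4,interpolation=cv2.INTER_CUBIC))
cv2.imwrite("pics/t0c.png",cv2.resize(b[140:290,130:460],None,fx=2.4,fy=2.4,interpolation=cv2.INTER_CUBIC))
E
```

```text
(no output)
```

View pics/scene0.png

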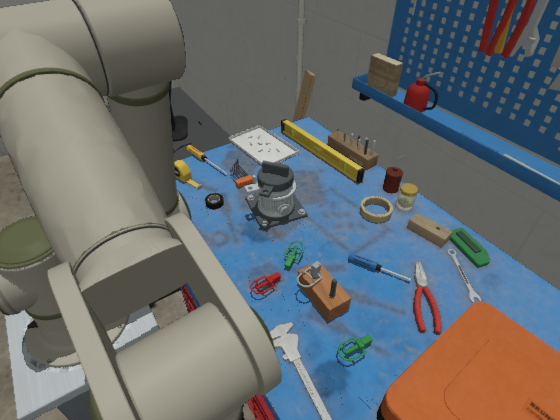

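View pics/top0.png

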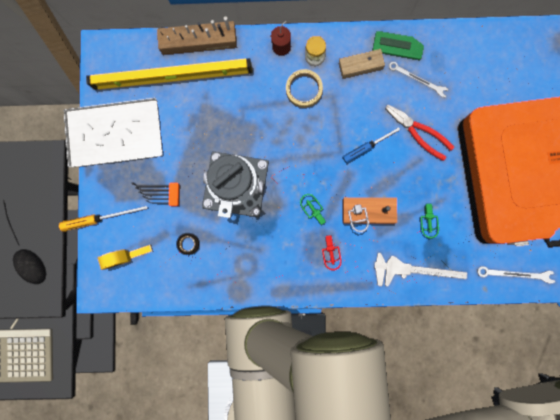

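```bash
sleep 0.1
```

```text
(no output)
```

View pics/s0c.png

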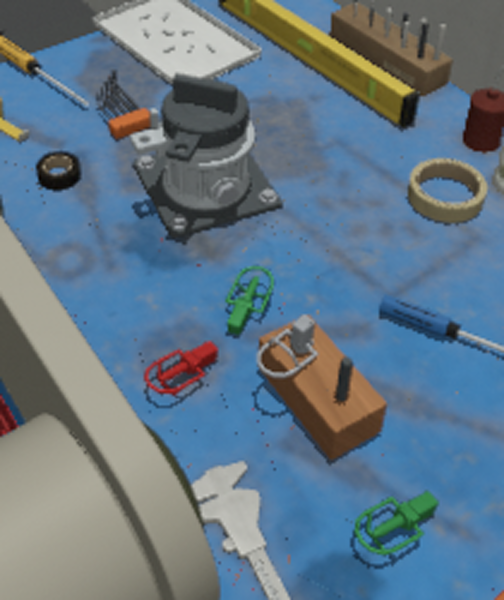

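View pics/t0c.png

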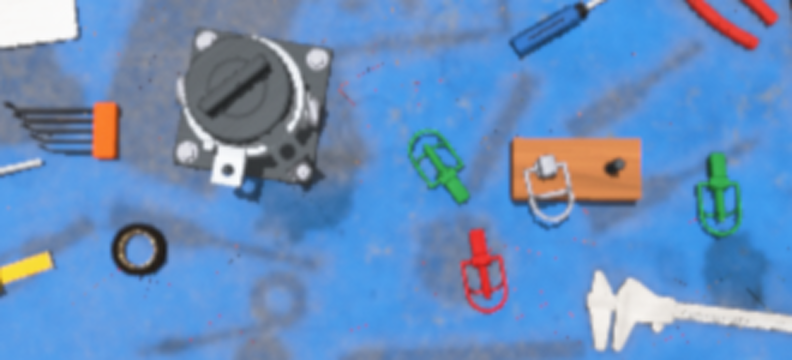

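```bash
cat > h.py <<'E'
import numpy as np
from scipy.spatial.transform import Rotation as R
from rig import ctrl,cams
I={n:cams.camera_info(n) for n in("scene","top")}
def Rm(q): return R.from_quat(np.r_[q[1:],q[0]]).as_matrix()
def ray(n,px):
    i=I[n]; d=np.array([(px[0]-i["cx"])/i["fx"],-(px[1]-i["cy"])/i["fy"],-1]); return i["xyz"],Rm(i["attitude"])@d
def atz(n,px,z):
    o,d=ray(n,px); return (o+d*(z-o[2])/d[2])
def proj(n,p):
    i=I[n]; c=Rm(i["attitude"]).T@(np.asarray(p,float)-i["xyz"]); return np.array([i["cx"]-i["fx"]*c[0]/c[2], i["cy"]+i["fy"]*c[1]/c[2]])
E
python3 - <<'E'
from h import *
np.set_printoptions(precision=1,suppress=True)
def s(name,z,sp,tp):
    print(name,atz("scene",sp,z)[:2] if sp else '',atz("top",tp,z)[:2] if tp else '')
s("lidgrip",156,(275,166),(227,173))
s("liddiskcentre?",156,None,(231,177))
s("pot_ear",103,(250,187),(226,212))
s("pot_stop",126,(257,176),None)
s("lideye",126,(267,192),(250,205))
s("neck",110,(279,174),None)
s("lideye_crop",126,(190+182/2.4,130+148/2.4),(250.4,202.5))
s("pot_ear_crop",103,None,(225.4,210.8))
s("pin_grip",73,(315,265),(357,207))
s("pin top",87,(190+305/2.4,130+320/2.4),(130+547/2.4,140+163/2.4))
s("punch",70,(336,289),(388,205))
for c in [(512,138),(641,138),(641,201),(511,201)]: s("blk",48,None,(130+c[0]/2.4,140+c[1]/2.4))
for c in [(200,30),(333,43),(180,162),(318,183)]: s("foot",5,None,(130+c[0]/2.4,140+c[1]/2.4))
s("tape",19,None,(188,242));s("hex",20,None,(173,194))
E
```

```text
lidgrip [595.6  84.4] [599.   83.1]
liddiskcentre?  [589.6  74.1]
pot_ear [519.6  99.4] [514.6  94. ]
pot_stop [548.3 106.7] 
lideye [534.8  29.7] [527.5  34.8]
neck [617.8  98.1] 
lideye_crop [532.9  32.7] [533.3  33.8]
pot_ear_crop  [517.5  95.3]
pin_grip [ 520.4 -212.6] [ 521.1 -218.7]
pin top [ 520. -220.] [ 517.6 -219.1]
punch [ 520.1 -292.9] [ 524.2 -294. ]
blk  [ 547.7 -189. ]
blk  [ 544.2 -321.1]
blk  [ 479.5 -318.2]
blk  [ 482.9 -185.8]
foot  [678.3 138.6]
foot  [660.   -4.6]
foot  [535.9 161.5]
foot  [509.6  14.5]
tape  [448.3 202.7]
hex  [571.  240.1]
```

```bash
cat > ov.py <<'E'
from h import *
import cv2
def overlay(n,src,out,crop,k,px,py,yaw,lyaw,zg):
    im=cv2.imread(src); x0,y0,x1,y1=crop
    im=cv2.resize(im[y0:y1,x0:x1],None,fx=k,fy=k,interpolation=cv2.INTER_CUBIC)
    def P(p): u=(proj(n,p)-[x0,y0]+0.5)*k; return tuple(int(round(v*8)) for v in u)
    def poly(pts,col): cv2.polylines(im,[np.array([P(p) for p in pts],np.int32)],True,col,1,cv2.LINE_AA,3)
    def T(y,pts): 
        c,s=np.cos(np.radians(y)),np.sin(np.radians(y)); return [(px+c*a-s*b,py+s*a+c*b,z) for a,b,z in pts]
    t=np.linspace(0,2*np.pi,40)
    poly(T(yaw,[(-75,-75,6),(75,-75,6),(75,75,6),(-75,75,6)]),(0,255,255))
    poly(T(yaw,[(-78+6.5*np.cos(a),6.5*np.sin(a),103) for a in t]),(0,0,255))
    poly(T(yaw,[(-91.5,-14,103),(-91.5,14,103),(-60,14,103),(-60,-14,103)]),(0,0,255))
    z=zg-30
    poly(T(lyaw,[(-78+7.5*np.cos(a),7.5*np.sin(a),z) for a in t]),(0,255,0))
    poly(T(lyaw,[(-91.5,-14,z),(-91.5,14,z),(-52,14,z),(-52,-14,z)]),(0,255,0))
    poly(T(lyaw,[(52*np.cos(a),52*np.sin(a),zg-22) for a in t]),(0,255,0))
    poly(T(lyaw,[(-7,-39,zg+10),(7,-39,zg+10),(7,39,zg+10),(-7,39,zg+10)]),(255,0,255))
    cv2.imwrite(out,im)
E
python3 - <<'E'
from ov import *
a=(594,79,-10,36,156)
overlay("top","pics/top0.png","pics/ovt1.png",(185,135,285,235),6,*a)
overlay("scene","pics/scene0.png","pics/ovs1.png",(225,145,325,245),6,*a)
E
```

```text
(no output)
```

View pics/ovt1.png

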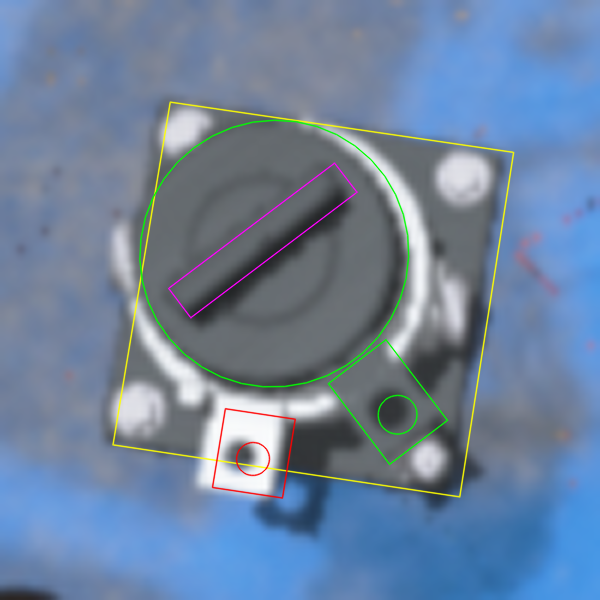

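View pics/ovs1.png

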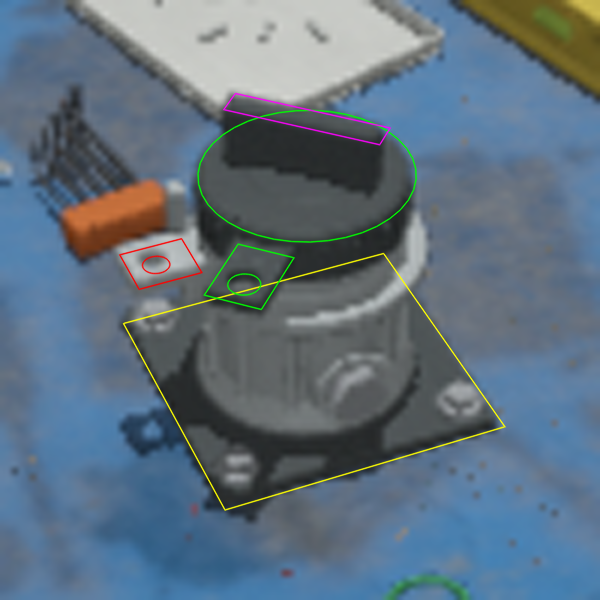

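```bash
python3 - <<'E'
from h import *
np.set_printoptions(precision=1,suppress=True)
f=lambda c:atz("top",(185+c[0]/6-.4,135+c[1]/6-.4),8)[:2]
B=[f(c) for c in[(185,130),(463,177),(138,408),(428,458)]]
print(B,np.mean(B,0))
def ang(v):return np.degrees(np.arctan2(v[1],v[0]))
print(ang(B[0]-B[2]),ang(B[1]-B[3]),ang(B[0]-B[1])-90,ang(B[2]-B[3])-90, [np.linalg.norm(v) for v in (B[0]-B[2],B[1]-B[3],B[0]-B[1],B[2]-B[3])])
g=lambda c,z:atz("top",(185+c[0]/6-.4,135+c[1]/6-.4),z)[:2]
print("ear",g((244,453),101), "lid eye",g((400,413),124),"disc",g((267,252),134))
# scene bolts
h=lambda c:atz("scene",(225+c[0]/6-.4,145+c[1]/6-.4),8)[:2]
print([h(c) for c in[(155,316),(238,467),(460,398)]])
g=lambda c,z:atz("scene",(225+c[0]/6-.4,145+c[1]/6-.4),z)[:2]
print("ear",g((156,263),101), "lid eye",g((246,284),124))
E
```

```text
[array([667.6, 132.8]), array([643.9,  13.5]), array([548. , 154.2]), array([523.4,  30.8])] [595.7  82.8]
-10.14583156541477 -8.148978625199476 -11.272831766865949 -11.271994946127123 [np.float64(121.5408886360675), np.float64(121.69637122665604), np.float64(121.61492255013552), np.float64(125.85616866903193)]
ear [519.4  95.9] lid eye [531.3  32. ] disc [594.1  81.4]
[array([549.1, 158.9]), array([526.8,  37.4]), array([647. ,  19.1])]
ear [519.  95.] lid eye [532.9  34.1]
```

```bash
cat > plan.py <<'E'
from h import *
def pose():
    s=ctrl.sense(); p=s["eef_pos"]; M=Rm(s["ee_rot"]); return p,M,s
def rel(x,y,z,yaw=None,n=None,cur=None):
    """shift in current tool axes (norm units), total; yaw turn after"""
    p,M,s=pose()
    d=np.array([x,y,z])-p; L=np.linalg.norm(d)
    t=M.T@d/750
    cy=np.degrees(np.arctan2(M[1,0],M[0,0]))
    n=n or int(np.ceil(L/48))
    print("TCP",p.round(1),"yaw",round(cy,2),"tilt",round(np.degrees(np.arccos(-M[2,2])),2),"t",round(s["time_s"],2),"F",s["force"].round(1),"w",round(s["grip_width"],3),"J",s["joints"].round(2))
    print("shift/row x",n,":",(t/n).round(5), "turn total units about tool z:",None if yaw is None else round(-((yaw-cy+180)%360-180)/45,4))
E
python3 -c "
from plan import *
rel(596,82,225,36.5)"
```

```text
TCP [ 144.4 -504.7  231.3] yaw -74.03 tilt 0.0 t 1.4 F [0.3 0.4 0.8] w 1.004 J [-1.52  0.31  1.5  -0.    1.33 -0.22]
shift/row x 16 : [-0.03666 -0.04963  0.00053] turn total units about tool z: -2.4562
```

play_rows([
  [[-0.0367, -0.0496, 0.0005], [0, 0, 0]],
  [[-0.0367, -0.0496, 0.0005], [0, 0, 0]],
  [[-0.0367, -0.0496, 0.0005], [0, 0, 0]],
  [[-0.0367, -0.0496, 0.0005], [0, 0, 0]],
  [[-0.0367, -0.0496, 0.0005], [0, 0, 0]],
  [[-0.0367, -0.0496, 0.0005], [0, 0, 0]],
  [[-0.0367, -0.0496, 0.0005], [0, 0, 0]],
  [[-0.0367, -0.0496, 0.0005], [0, 0, 0]],
  [[-0.0367, -0.0496, 0.0005], [0, 0, 0]],
  [[-0.0367, -0.0496, 0.0005], [0, 0, 0]],
  [[-0.0367, -0.0496, 0.0005], [0, 0, 0]],
  [[-0.0367, -0.0496, 0.0005], [0, 0, 0]],
  [[-0.0367, -0.0496, 0.0005], [0, 0, 0]],
  [[-0.0367, -0.0496, 0.0005], [0, 0, 0]],
  [[-0.0367, -0.0496, 0.0005], [0, 0, 0]],
  [[-0.0367, -0.0496, 0.0005], [0, 0, 0]],
], grip=0)

```text
time_s: 3.0
eef_pos: [596.4, 84.3, 225.3]
ee_rot: [-0.0, 0.799, -0.602, 0.0]
force: [0.1, -0.8, 1.0]
grip_width: 0.998
```

play_rows([
  [[0, 0, 0], [0, 0, -0.189]],
  [[0, 0, 0], [0, 0, -0.189]],
  [[0, 0, 0], [0, 0, -0.189]],
  [[0, 0, 0], [0, 0, -0.189]],
  [[0, 0, 0], [0, 0, -0.189]],
  [[0, 0, 0], [0, 0, -0.189]],
  [[0, 0, 0], [0, 0, -0.189]],
  [[0, 0, 0], [0, 0, -0.189]],
  [[0, 0, 0], [0, 0, -0.189]],
  [[0, 0, 0], [0, 0, -0.189]],
  [[0, 0, 0], [0, 0, -0.189]],
  [[0, 0, 0], [0, 0, -0.189]],
  [[0, 0, 0], [0, 0, -0.189]],
  [[0, 0, 0], [0, 0, 0]],
])

```text
time_s: 4.4
eef_pos: [595.5, 82.5, 225.2]
ee_rot: [-0.0, 0.949, 0.314, -0.0]
force: [0.6, 0.6, 0.5]
grip_width: 1.001
```

```bash
python3 -c "
from plan import *
import cv2
for n in('scene','top'): cv2.imwrite(f'pics/{n}1.png',cams.capture(n)[:,:,::-1])
rel(596,82,142,36.5)
for n in('scene','top'): print(n,proj(n,pose()[0]))"
```

```text
TCP [595.5  82.5 225.3] yaw 36.31 tilt 0.0 t 4.5 F [ 0.1 -0.5 -0.6] w 1.001 J [-0.06  0.49  1.26  0.    1.39 -0.69]
shift/row x 2 : [0.0001  0.00045 0.05551] turn total units about tool z: -0.0042
scene [275.0834721  145.44916962]
top [222.80175649 169.51776135]
```

View pics/scene1.png

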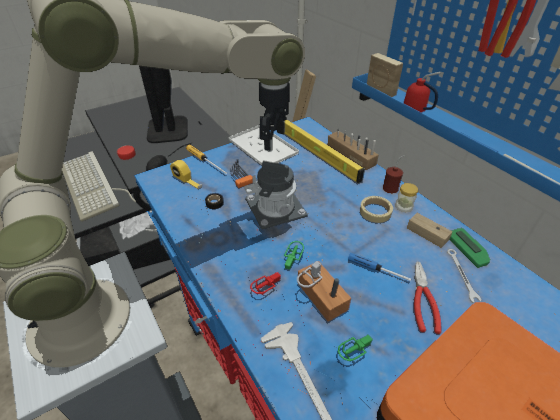

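View pics/top1.png

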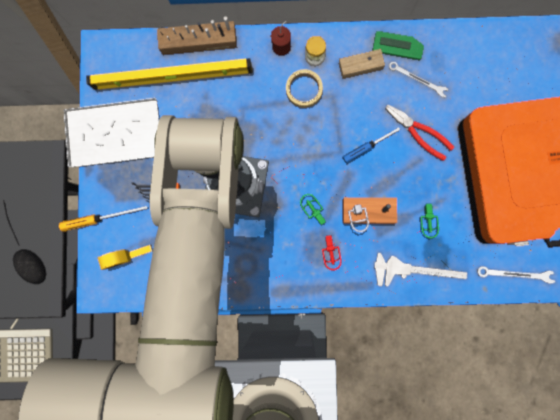

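play_rows([
  [[0, 0, 0.05], [0, 0, 0]],
  [[0, 0, 0.04], [0, 0, 0]],
  [[0, 0, 0.0213], [0, 0, 0]],
  [[0, 0, 0], [0, 0, 0]],
])

```text
time_s: 4.9
eef_pos: [594.4, 82.5, 139.5]
ee_rot: [-0.001, 0.95, 0.312, -0.002]
force: [0.2, 0.5, 0.5]
grip_width: 0.996
```

play_rows([
  [[0, 0, 0], [0, 0, 0]],
  [[0, 0, 0], [0, 0, 0]],
  [[0, 0, 0], [0, 0, 0]],
  [[0, 0, 0], [0, 0, 0]],
  [[0, 0, 0], [0, 0, 0]],
  [[0, 0, 0], [0, 0, 0]],
  [[0, 0, 0], [0, 0, 0]],
], grip=1, squeeze=30)

```text
time_s: 5.6
eef_pos: [595.8, 82.5, 142.3]
ee_rot: [0.0, 0.95, 0.313, 0.0]
force: [0.8, 1.6, 3.2]
grip_width: 0.151
```

```bash
python3 -c "
from plan import *
import cv2
for n in('scene',): cv2.imwrite(f'pics/{n}2.png',cv2.resize(cams.capture(n)[90:270,200:380,::-1],None,fx=3.3,fy=3.3,interpolation=2))
rel(596,82,142,61.8)
print(ctrl.sense()['wrist_torque'])"
```

```text
TCP [595.7  82.5 142.3] yaw 36.53 tilt 0.06 t 5.65 F [-0.3  0.4  4.4] w 0.152 J [-0.06  0.56  1.38  0.    1.21 -0.69]
shift/row x 1 : [-0.00012  0.00072  0.00043] turn total units about tool z: -0.5616
[ 0.03034683 -0.01475887 -0.22926545]
```

View pics/scene2.png

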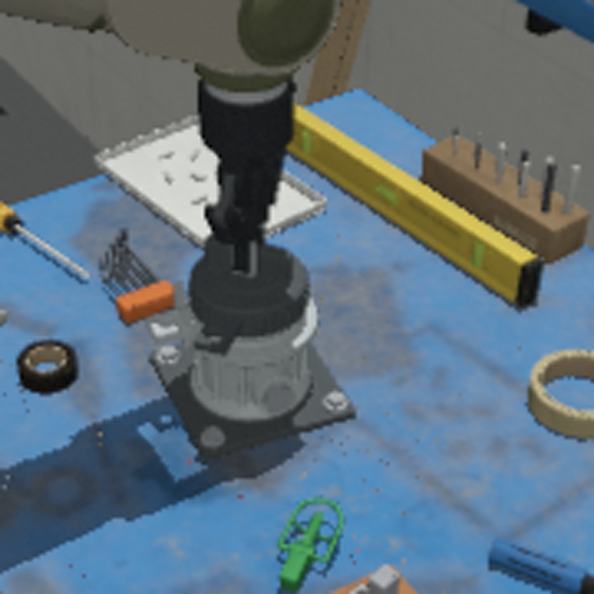

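play_rows([
  [[0, 0, 0], [0, 0, -0.14]],
  [[0, 0, 0], [0, 0, -0.14]],
  [[0, 0, 0], [0, 0, -0.14]],
  [[0, 0, 0], [0, 0, -0.14]],
  [[0, 0, 0], [0, 0, 0]],
])

```text
time_s: 6.15
eef_pos: [594.8, 82.4, 140.7]
ee_rot: [-0.001, 0.858, 0.514, -0.001]
force: [0.2, -0.2, -5.0]
grip_width: 0.156
```

```bash
python3 -c "
from plan import *
import cv2
for n in('scene',): cv2.imwrite(f'pics/{n}3.png',cv2.resize(cams.capture(n)[120:240,220:340,::-1],None,fx=5,fy=5,interpolation=2))
rel(596,82,142,61.8)
print(ctrl.sense()['wrist_torque'])"
```

```text
TCP [594.9  82.5 140.8] yaw 61.61 tilt 0.13 t 6.2 F [ 0.6  0.4 -4.8] w 0.157 J [-0.06  0.56  1.38 -0.    1.21 -1.13]
shift/row x 1 : [ 0.00013  0.00164 -0.00164] turn total units about tool z: -0.0042
[ 0.02646567 -0.04643501 -0.01126323]
```

View pics/scene3.png

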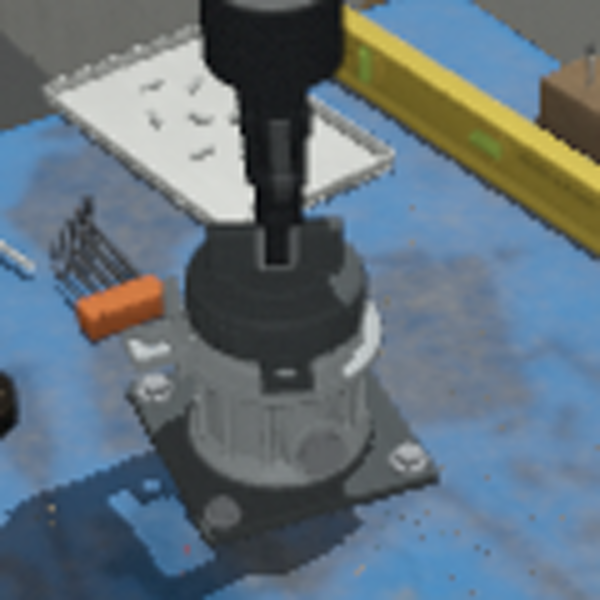

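play_rows([
  [[0, 0, 0.0064], [0, 0, 0]],
  [[0, 0, 0.0063], [0, 0, 0]],
  [[0, 0, 0], [0, 0, 0]],
  [[0, 0, 0], [0, 0, 0]],
])

```text
time_s: 6.6
eef_pos: [595.4, 82.6, 132.6]
ee_rot: [0.0, 0.859, 0.513, 0.0]
force: [-3.6, 0.2, 3.5]
grip_width: 0.157
```

```bash
python3 -c "
from plan import *
rel(596,82,132,-10.2)
print(ctrl.sense()['wrist_torque'])"
```

```text
TCP [595.4  82.6 132.6] yaw 61.69 tilt 0.0 t 6.6 F [-3.6  0.2  3.5] w 0.157 J [-0.06  0.57  1.39 -0.    1.19 -1.13]
shift/row x 1 : [-0.00027  0.00106  0.00084] turn total units about tool z: 1.5975
[ 0.03916652  0.62229343 -0.07515194]
```

play_rows([
  [[0, 0, 0.0006], [0, 0, 0.17]],
  [[0, 0, 0.0006], [0, 0, 0.17]],
  [[0, 0, 0.0006], [0, 0, 0.17]],
  [[0, 0, 0.0006], [0, 0, 0.17]],
])

```text
time_s: 7.0
eef_pos: [596.0, 81.8, 131.0]
ee_rot: [0.001, 0.964, 0.266, 0.001]
force: [-0.7, -3.2, 3.5]
grip_width: 0.156
```

```bash
python3 -c "
from plan import *
rel(596,82,132,-10.2)
print(ctrl.sense()['wrist_torque'])"
```

```text
TCP [596.   81.8 131. ] yaw 30.8 tilt 0.13 t 7.0 F [-0.7 -3.2  3.5] w 0.156 J [-0.06  0.57  1.39 -0.    1.19 -0.59]
shift/row x 1 : [ 0.00014 -0.00029 -0.00136] turn total units about tool z: 0.9112
[-0.62617629  0.28280872  0.21129209]
```

Smooth. Continue to near the stop, then creep.

play_rows([
  [[0, 0, 0.0006], [0, 0, 0.17]],
  [[0, 0, 0.0006], [0, 0, 0.17]],
  [[0, 0, 0.0006], [0, 0, 0.17]],
  [[0, 0, 0.0006], [0, 0, 0.17]],
  [[0, 0, 0.0006], [0, 0, 0.1]],
  [[0, 0, 0], [0, 0, 0.04]],
  [[0, 0, 0], [0, 0, 0]],
])

```text
time_s: 7.7
eef_pos: [595.7, 81.8, 128.9]
ee_rot: [0.001, 0.999, -0.051, 0.0]
force: [-1.7, -3.5, 5.5]
grip_width: 0.158
```

```bash
python3 -c "
from plan import *
rel(596,82,132,-10.2)
print(ctrl.sense()['wrist_torque'])"
```

```text
TCP [595.7  81.8 128.9] yaw -5.83 tilt 0.09 t 7.7 F [-1.7 -3.5  5.5] w 0.158 J [-0.06  0.57  1.39 -0.    1.18  0.04]
shift/row x 1 : [ 0.00032 -0.00027 -0.00411] turn total units about tool z: 0.0972
[-0.49169397  0.6803614   0.02930901]
```

play_rows([
  [[0, 0, 0], [0, 0, 0.035]],
  [[0, 0, 0], [0, 0, 0.035]],
  [[0, 0, 0], [0, 0, 0.03]],
  [[0, 0, 0], [0, 0, 0]],
])

```text
time_s: 8.1
eef_pos: [595.7, 82.2, 128.7]
ee_rot: [0.0, 0.996, -0.09, 0.0]
force: [-1.5, -2.9, 4.5]
grip_width: 0.154
```

```bash
python3 -c "
from plan import *
rel(596,82,132,-10.2)
print(ctrl.sense()['wrist_torque'])"
```

```text
TCP [595.7  82.2 128.7] yaw -10.34 tilt 0.05 t 8.1 F [-1.5 -2.9  4.5] w 0.154 J [-0.06  0.57  1.39 -0.    1.18  0.12]
shift/row x 1 : [ 0.00045  0.00018 -0.00446] turn total units about tool z: -0.0031
[-0.44856917  0.64927732  0.07865699]
```

play_rows([
  [[0, 0, 0], [0, 0, 0.03]],
  [[0, 0, 0], [0, 0, 0.03]],
  [[0, 0, 0], [0, 0, 0.03]],
  [[0, 0, 0], [0, 0, 0]],
])

```text
time_s: 8.5
eef_pos: [595.4, 81.7, 128.6]
ee_rot: [0.001, 0.992, -0.125, 0.0]
force: [-6.0, -7.6, 6.2]
grip_width: 0.155
```

```bash
python3 -c "
from plan import *
rel(596,82,132,-10.2)
print(ctrl.sense()['wrist_torque'])"
```

```text
TCP [595.4  81.7 128.6] yaw -14.32 tilt 0.12 t 8.5 F [-6.  -7.6  6.2] w 0.155 J [-0.06  0.57  1.39 -0.    1.18  0.19]
shift/row x 1 : [ 0.00069 -0.00062 -0.00449] turn total units about tool z: -0.0915
[-0.93357422  0.82647595  0.93943266]
```

play_rows([
  [[0, 0, 0], [0, 0, 0]],
  [[0, 0, 0], [0, 0, 0]],
  [[0, 0, 0], [0, 0, 0]],
  [[0, 0, 0], [0, 0, 0]],
  [[0, 0, -0.05], [0, 0, 0]],
  [[0, 0, -0.06], [0, 0, 0]],
  [[0, 0, -0.04], [0, 0, 0]],
  [[0, 0, 0], [0, 0, 0]],
], grip=0)

```text
time_s: 9.3
eef_pos: [596.9, 82.6, 245.4]
ee_rot: [-0.0, 0.992, -0.125, 0.004]
force: [0.8, -0.6, 0.5]
grip_width: 1.0
```

```bash
python3 -c "
from plan import *
import cv2
for n in('scene',): cv2.imwrite(f'pics/{n}4.png',cams.capture(n)[:,:,::-1])
rel(520,-219,200,-100)
from ov import *
overlay('scene','pics/scene4.png','pics/ovs4.png',(225,145,325,245),6,596,82,-12,-12,142.5)
"
```

```text
TCP [596.1  82.6 242.4] yaw -14.31 tilt 0.22 t 9.35 F [ 0.6  0.1 -0.9] w 1.002 J [-0.06  0.48  1.23  0.    1.43  0.19]
shift/row x 7 : [0.00013 0.05925 0.00803] turn total units about tool z: 1.9041
```

View pics/ovs4.png

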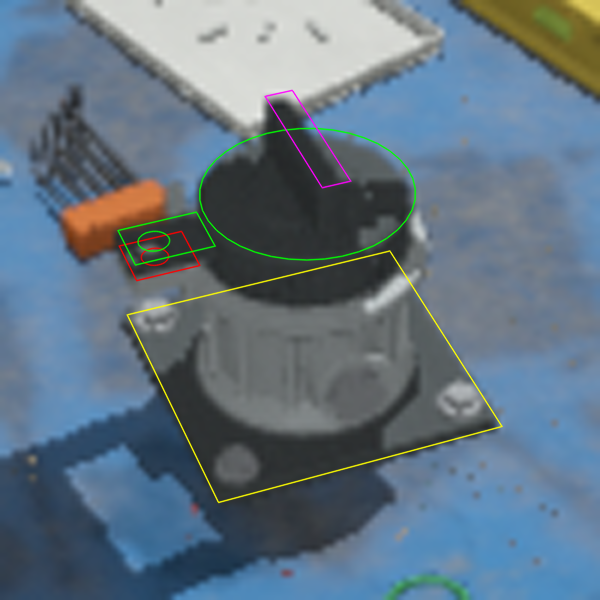

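```bash
cat > ovp.py <<'E'
from h import *
import cv2
def overlay(n,src,out,crop,k,px,py,z,yaw,bx=None):
    im=cv2.imread(src); x0,y0,x1,y1=crop
    im=cv2.resize(im[y0:y1,x0:x1],None,fx=k,fy=k,interpolation=cv2.INTER_CUBIC)
    def P(p): u=(proj(n,p)-[x0,y0]+0.5)*k; return tuple(int(round(v*8)) for v in u)
    def poly(pts,col,cl=True): cv2.polylines(im,[np.array([P(p) for p in pts],np.int32)],cl,col,1,cv2.LINE_AA,3)
    c,s=np.cos(np.radians(yaw)),np.sin(np.radians(yaw))
    T=lambda pts:[(px+c*a-s*b,py+s*a+c*b,z+h) for a,b,h in pts]
    t=np.linspace(0,2*np.pi,40)
    for h in(14,-14): poly(T([(10,8,h),(10,-8,h),(-10,-8,h),(-10,8,h)]),(0,255,0))
    poly(T([(10*np.cos(a),10*np.sin(a),-25) for a in t]),(0,0,255))
    poly(T([(0,22,-18),(54-15,22,-18),(54,8,-18),(54,-8,-18),(39,-22,-18),(0,-22,-18)]),(255,0,255),False)
    poly(T([(30,10,0),(30,-10,0)]),(0,255,255))
    cv2.imwrite(out,im)
E
python3 - <<'E'
from ovp import *
a=(519,-218,73,178)
overlay("top","pics/top0.png","pics/ovt5.png",(320,170,420,245),8,*a)
overlay("scene","pics/scene4.png","pics/ovs5.png",(285,245,365,325),7,*a)
E
```

```text
(no output)
```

View pics/ovt5.png

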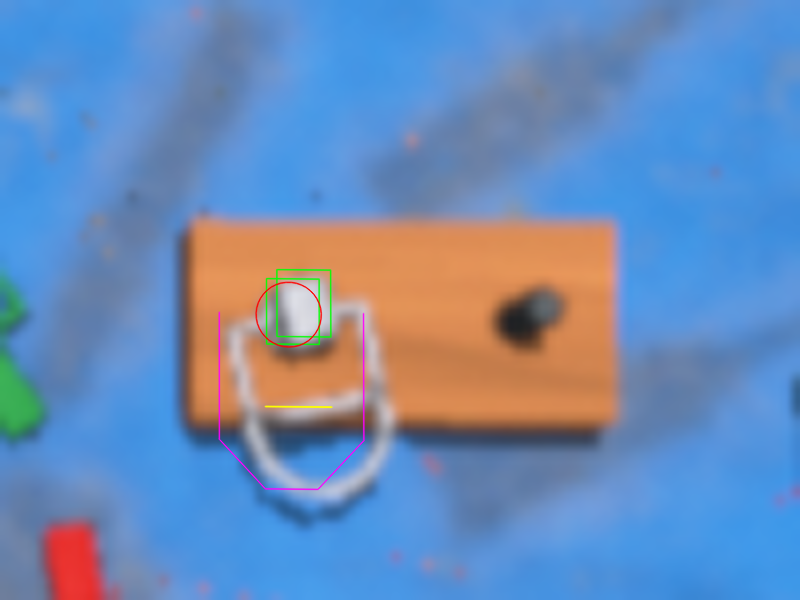

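View pics/ovs5.png

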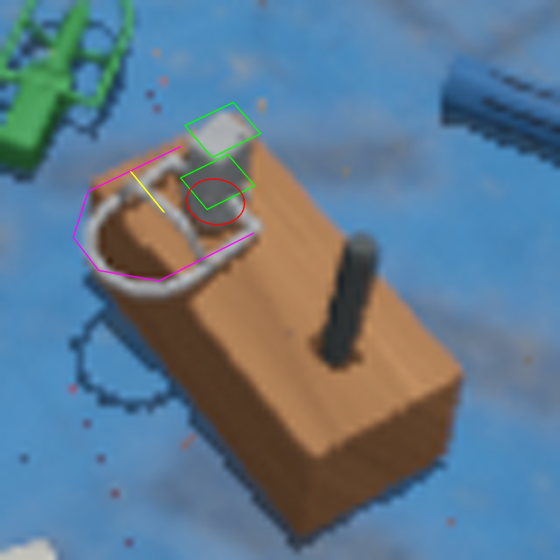

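```bash
python3 - <<'E'
from ovp import *
a=(518,-220,73,189)
overlay("top","pics/top0.png","pics/ovt6.png",(320,170,420,245),8,*a)
overlay("scene","pics/scene4.png","pics/ovs6.png",(285,245,365,325),7,*a)
a=cv2.imread("pics/ovt6.png")[150:550,150:650]; b=cv2.resize(cv2.imread("pics/ovs6.png")[60:360,30:330],(400,400))
cv2.imwrite("pics/ov6.png",cv2.hconcat([a[:, :400],b]))
from plan import rel
rel(518,-220,130,-81)
E
```

```text
TCP [596.1  82.6 242.4] yaw -14.31 tilt 0.22 t 9.35 F [ 0.6  0.1 -0.9] w 1.002 J [-0.06  0.48  1.23  0.    1.43  0.19]
shift/row x 7 : [-0.00024  0.05954  0.02136] turn total units about tool z: 1.4819
```

View pics/ov6.png

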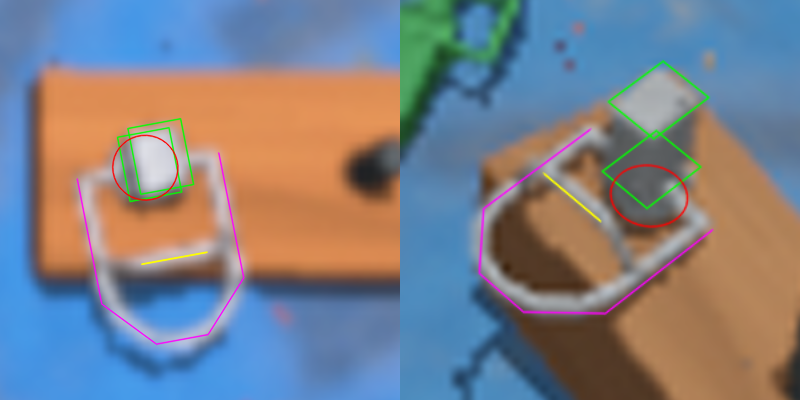

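play_rows([
  [[-0.0002, 0.0595, 0.0214], [0, 0, 0]],
  [[-0.0002, 0.0595, 0.0214], [0, 0, 0]],
  [[-0.0002, 0.0595, 0.0214], [0, 0, 0]],
  [[-0.0002, 0.0595, 0.0214], [0, 0, 0]],
  [[-0.0002, 0.0595, 0.0214], [0, 0, 0]],
  [[-0.0002, 0.0595, 0.0214], [0, 0, 0]],
  [[-0.0002, 0.0595, 0.0214], [0, 0, 0]],
  [[0, 0, 0], [0, 0, 0.185]],
  [[0, 0, 0], [0, 0, 0.185]],
  [[0, 0, 0], [0, 0, 0.185]],
  [[0, 0, 0], [0, 0, 0.185]],
  [[0, 0, 0], [0, 0, 0.185]],
  [[0, 0, 0], [0, 0, 0.185]],
  [[0, 0, 0], [0, 0, 0.185]],
  [[0, 0, 0], [0, 0, 0.187]],
  [[0, 0, 0], [0, 0, 0]],
], grip=0.5)

```text
time_s: 10.95
eef_pos: [516.7, -219.5, 126.9]
ee_rot: [0.0, 0.76, -0.65, -0.001]
force: [0.1, 0.4, 0.6]
grip_width: 0.5
```

```bash
python3 -c "
from plan import *
import cv2
for n in('scene','top'): cv2.imwrite(f'pics/{n}7.png',cams.capture(n)[:,:,::-1])
rel(518,-220,60,-81)
p=pose()[0]
for n in('scene','top'): print(n,proj(n,p))
a=cv2.resize(cv2.imread('pics/scene7.png')[180:320,245:385],(400,400)); b=cv2.imread('pics/top7.png')[150:290,300:440]; b=cv2.resize(b,(400,400))
cv2.imwrite('pics/c7.png',cv2.hconcat([a,b]))
"
```

```text
TCP [ 516.8 -219.7  127.4] yaw -80.78 tilt 0.1 t 11.05 F [0.8 0.  0.3] w 0.498 J [-0.61  0.49  1.52  0.    1.13  0.8 ]
shift/row x 2 : [ 0.0004  -0.00078  0.04496] turn total units about tool z: 0.0049
scene [317.04967292 252.46206999]
top [360.27415436 206.68757804]
```

View pics/c7.png

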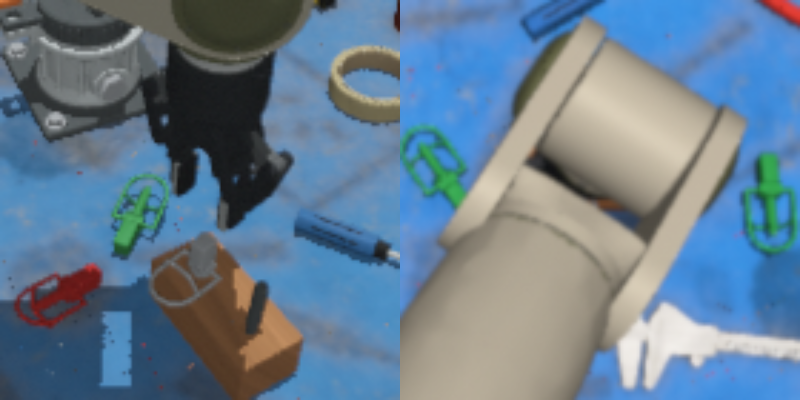

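play_rows([
  [[0.0004, -0.0008, 0.035], [0, 0, 0]],
  [[0.0004, -0.0008, 0.03], [0, 0, 0]],
  [[0, 0, 0.015], [0, 0, 0]],
  [[0, 0, 0.0085], [0, 0, 0]],
  [[0, 0, 0], [0, 0, 0]],
])

```text
time_s: 11.55
eef_pos: [518.4, -220.3, 61.7]
ee_rot: [0.0, 0.761, -0.649, -0.0]
force: [0.1, -0.2, -0.3]
grip_width: 0.505
```

```bash
python3 -c "
from plan import *
import cv2
n='scene'; im=cams.capture(n)[:,:,::-1]
cv2.imwrite('pics/c8.png',cv2.resize(im[200:320,265:385],(600,600),interpolation=2))
rel(518,-220,60,-81)
"
```

```text
TCP [ 518.7 -220.5   62.4] yaw -80.96 tilt 0.03 t 11.6 F [ 0.8 -0.7  0.7] w 0.5 J [-0.61  0.58  1.57  0.    0.99  0.8 ]
shift/row x 1 : [-0.00081  0.00084  0.00321] turn total units about tool z: 0.001
```

View pics/c8.png

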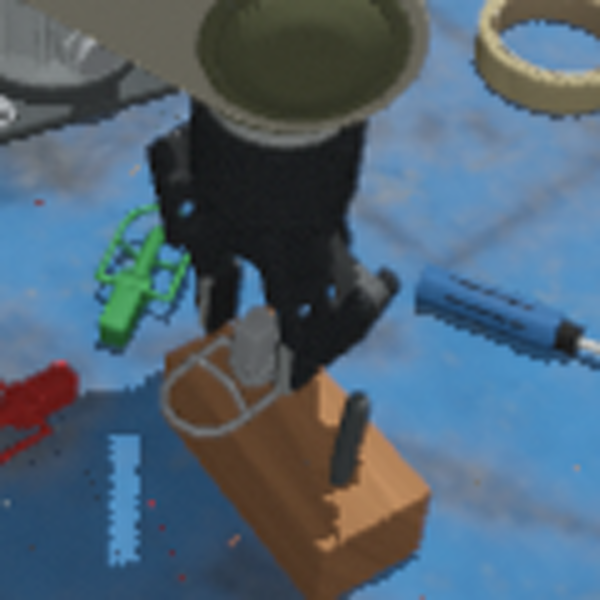

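play_rows([
  [[-0.0008, 0.0008, 0.0025], [0, 0, 0]],
  [[0, 0, 0], [0, 0, 0]],
  [[0, 0, 0], [0, 0, 0]],
  [[0, 0, 0], [0, 0, 0]],
  [[0, 0, 0], [0, 0, 0]],
  [[0, 0, 0], [0, 0, 0]],
], grip=1, squeeze=60)

```text
time_s: 12.2
eef_pos: [518.1, -220.0, 60.8]
ee_rot: [-0.0, 0.76, -0.649, 0.001]
force: [-0.6, 0.6, 6.4]
grip_width: 0.174
```

```bash
python3 -c "
from plan import *
rel(518,-220,60,-81)
"
```

```text
TCP [ 518.1 -220.    60.8] yaw -81.0 tilt 0.06 t 12.2 F [-0.6  0.6  6.4] w 0.174 J [-0.61  0.58  1.58  0.    0.98  0.8 ]
shift/row x 1 : [-8.00e-05  1.80e-04  1.07e-03] turn total units about tool z: 0.0001
```

play_rows([
  [[0, 0, -0.02], [0, 0, 0]],
  [[0, 0, -0.04], [0, 0, 0]],
  [[0, 0, -0.05], [0, 0, 0]],
  [[0, 0, -0.05], [0, 0, 0]],
  [[0, 0, -0.02], [0, 0, 0]],
  [[0, 0, 0], [0, 0, 0]],
])

```text
time_s: 12.8
eef_pos: [518.5, -220.3, 197.0]
ee_rot: [-0.0, 0.76, -0.649, 0.002]
force: [-0.0, -0.4, -1.4]
grip_width: 0.173
```

```bash
python3 -c "
from plan import *
import cv2
n='scene'; im=cams.capture(n)[:,:,::-1]
cv2.imwrite('pics/scene9.png',im)
cv2.imwrite('pics/c9.png',cv2.resize(im[160:320,245:405],(600,600),interpolation=2))
c=np.cos(np.radians(-12)); s=np.sin(np.radians(-12))
rel(596-78*c,82-78*s,200,-102)
"
```

```text
TCP [ 517.8 -219.9  195. ] yaw -81.0 tilt 0.03 t 12.85 F [-0.2  0.4 -2.5] w 0.173 J [-0.61  0.42  1.44  0.    1.28  0.8 ]
shift/row x 7 : [-0.05978 -0.00983 -0.00096] turn total units about tool z: 0.4667
```

View pics/c9.png

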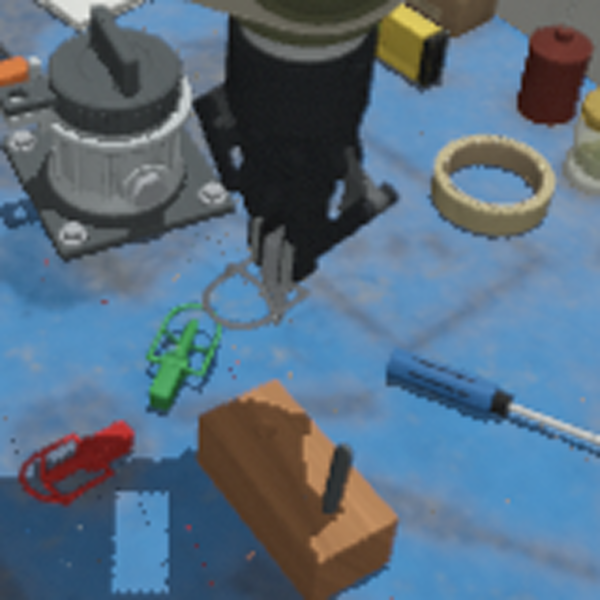

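```bash
python3 -c "
from ov import *
overlay('scene','pics/scene9.png','pics/ovs9.png',(225,145,325,245),6,596,82,-12,-12,142.5)
im=cv2.imread('pics/scene9.png')[165:215,225:275]; r=cv2.resize(im,(600,600),interpolation=2)
o=cv2.resize(cv2.imread('pics/ovs9.png')[60:360,0:300],(500,500)); cv2.imwrite('pics/c10.png',cv2.hconcat([o[:400,:400],cv2.resize(r,(400,400))]))
print(cams.tip_of('scene','lid_eye'),cams.tip_of('top','lid_eye'))
"
```

```text
[{'pixel': [250.9, 184.4], 'p': 0.72}] [{'pixel': [223.1, 209.7], 'p': 0.92}, {'pixel': [230.0, 176.6], 'p': 0.65}]
```

View pics/c10.png

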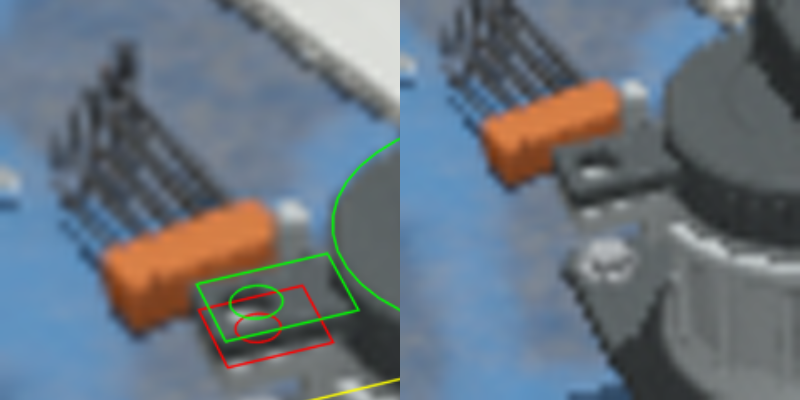

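```bash
python3 -c "
from ov import *
np.set_printoptions(precision=1,suppress=True)
c=np.cos(np.radians(-12)); s=np.sin(np.radians(-12)); p=(596-78*c,82-78*s,112.5); print(p,proj('scene',p),proj('top',p))
for z,px in((112.5,(249.1,185.1)),(108.5,(250.9,184.4))): print(atz('scene',px,z))
print(atz('top',(223.1,209.7),108.5))
im=cams.capture('top')[:,:,::-1]; cv2.imwrite('pics/top10.png',im)
overlay('top','pics/top10.png','pics/ovt10.png',(185,135,285,235),6,596,82,-12,-12,142.5)
a=cv2.imread('pics/ovt10.png'); b=cv2.resize(im[135:235,185:285],(600,600),interpolation=2)
cv2.imwrite('pics/c11.png',cv2.hconcat([a[200:600,:400],b[200:600,:400]]))
"
```

```text
(np.float64(519.7044871427631), np.float64(98.21711188378524), 112.5) [250.1 184.6] [223.6 209.6]
[516.3  97.8 112.5]
[524.5 102.3 108.5]
[519.8 100.  108.5]
```

View pics/c11.png

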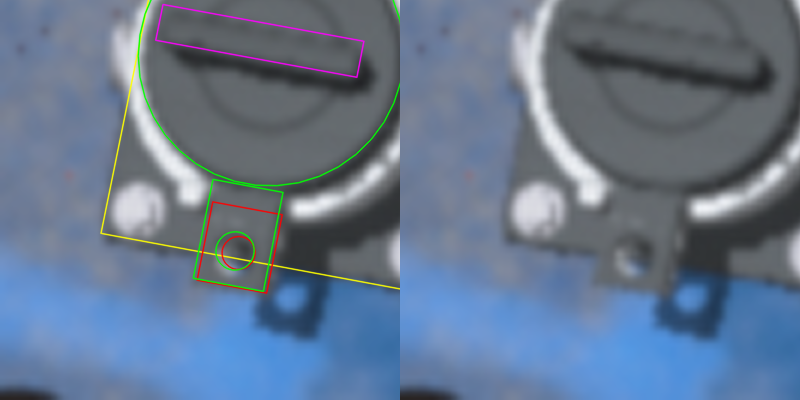

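```bash
python3 -c "
from plan import *
rel(518,97.3,185,-101)
"
```

```text
TCP [ 517.3 -219.5  193.4] yaw -81.0 tilt 0.18 t 13.0 F [-0.  -0.5 -1.7] w 0.173 J [-0.61  0.43  1.44  0.    1.28  0.8 ]
shift/row x 7 : [-0.05958 -0.00958  0.00171] turn total units about tool z: 0.4444
```

play_rows([
  [[-0.0596, -0.0096, 0.0017], [0, 0, 0]],
  [[-0.0596, -0.0096, 0.0017], [0, 0, 0]],
  [[-0.0596, -0.0096, 0.0017], [0, 0, 0]],
  [[-0.0596, -0.0096, 0.0017], [0, 0, 0]],
  [[-0.0596, -0.0096, 0.0017], [0, 0, 0]],
  [[-0.0596, -0.0096, 0.0017], [0, 0, 0]],
  [[-0.0596, -0.0096, 0.0017], [0, 0, 0]],
  [[0, 0, 0], [0, 0, 0.15]],
  [[0, 0, 0], [0, 0, 0.15]],
  [[0, 0, 0], [0, 0, 0.144]],
  [[0, 0, 0], [0, 0, 0]],
  [[0, 0, 0], [0, 0, 0]],
])

```text
time_s: 14.2
eef_pos: [518.4, 97.0, 185.4]
ee_rot: [-0.001, -0.637, 0.771, 0.0]
force: [0.1, -0.2, -0.6]
grip_width: 0.177
```

```bash
python3 -c "
from plan import *
rel(518,97.3,166,-101)
"
```

```text
TCP [518.4  97.  185.4] yaw -100.81 tilt 0.08 t 14.2 F [ 0.1 -0.2 -0.6] w 0.177 J [-0.04  0.36  1.56 -0.    1.23  1.72]
shift/row x 1 : [-0.00029  0.00056  0.02592] turn total units about tool z: 0.0041
```

play_rows([
  [[-0.0003, 0.0005, 0.014], [0, 0, 0]],
  [[0, 0, 0.012], [0, 0, 0]],
  [[0, 0, 0], [0, 0, 0]],
  [[0, 0, 0], [0, 0, 0]],
])

```text
time_s: 14.6
eef_pos: [518.2, 97.3, 166.4]
ee_rot: [-0.0, -0.636, 0.771, 0.0]
force: [0.3, -0.1, -0.7]
grip_width: 0.179
```

```bash
python3 -c "
from plan import *
import cv2
for n in('scene','top'):
  im=cams.capture(n)[:,:,::-1]; cv2.imwrite(f'pics/{n}12.png',im)
rel(518,97.3,125,-101)
p=pose()[0]-[0,0,46.8]; print('tip',proj('scene',p),p)
im=cv2.imread('pics/scene12.png'); a=cv2.resize(im[140:210,215:285],(560,560),interpolation=2)
cv2.imwrite('pics/c12.png',a)
"
```

```text
TCP [518.5  97.3 166.9] yaw -100.97 tilt 0.02 t 14.7 F [-0.7 -0.5 -2.6] w 0.177 J [-0.04  0.38  1.58 -0.    1.18  1.73]
shift/row x 1 : [0.00015 0.00067 0.05586] turn total units about tool z: 0.0007
tip [249.69796246 182.83017419] [518.49702138  97.31722043 120.09503082]
```

View pics/c12.png

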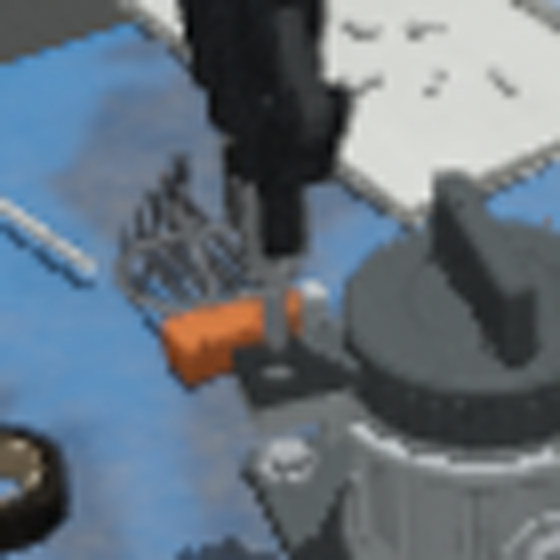

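View pics/top12.png

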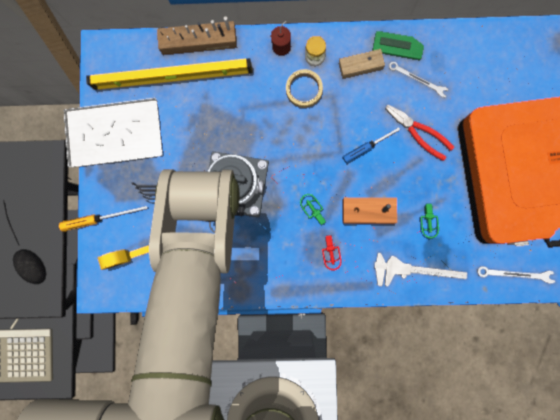

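```bash
python3 -c "
from h import *
import cv2
im=cv2.imread('pics/scene12.png'); k=16; x0,y0=232,162
a=cv2.resize(im[y0:y0+36,x0:x0+36],None,fx=k,fy=k,interpolation=2)
a=cv2.convertScaleAbs(a,alpha=1.6,beta=10)
def P(p): return tuple(int(v) for v in (proj('scene',p)-[x0,y0]+.5)*k)
t=np.linspace(0,2*np.pi,30)
b=a.copy()
for z,r,col in((120.1,3,(0,0,255)),(154.1,10,(0,255,255)),(128,5,(0,255,0))):
  cv2.polylines(b,[np.array([P((518.5+r*np.cos(q),97.3+r*np.sin(q),z)) for q in t])],True,col,1)
for px in((518,97.3,112.5),): cv2.polylines(b,[np.array([P((px[0]+7.5*np.cos(q),px[1]+7.5*np.sin(q),112.5)) for q in t])],True,(255,0,255),1)
cv2.imwrite('pics/c13.png',cv2.resize(cv2.hconcat([a,b]),None,fx=.69,fy=.69))
"
```

```text
(no output)
```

View pics/c13.png

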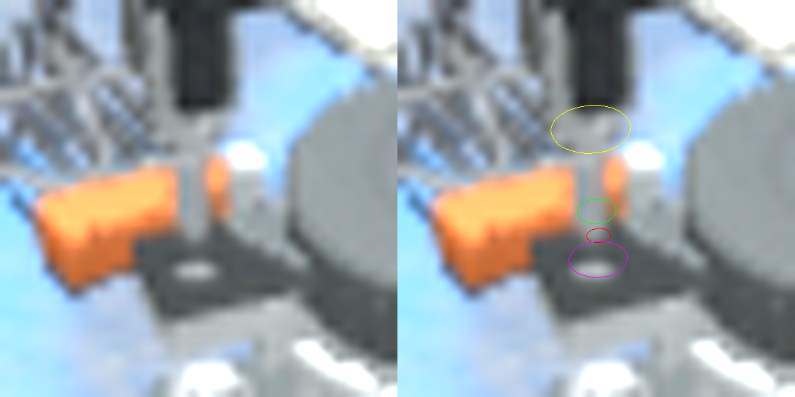

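play_rows([
  [[0, 0, 0.006], [0, 0, 0]],
  [[0, 0, 0.006], [0, 0, 0]],
  [[0, 0, 0.004], [0, 0, 0]],
  [[0, 0, 0], [0, 0, 0]],
  [[0, 0, 0], [0, 0, 0]],
])

```text
time_s: 15.2
eef_pos: [518.4, 97.4, 154.7]
ee_rot: [-0.0, -0.636, 0.772, 0.0]
force: [0.5, 0.1, -1.8]
grip_width: 0.175
```

```bash
python3 -c "
from plan import *
rel(518,97.3,125,-101)
print(ctrl.sense()['wrist_torque'])
"
```

```text
TCP [518.4  97.4 154.7] yaw -100.98 tilt 0.0 t 15.2 F [ 0.5  0.1 -1.8] w 0.175 J [-0.04  0.39  1.6   0.    1.15  1.73]
shift/row x 1 : [0.00018 0.00048 0.03962] turn total units about tool z: 0.0005
[-0.01273932  0.01531942 -0.01557157]
```

play_rows([
  [[0, 0, 0.005], [0, 0, 0]],
  [[0, 0, 0.005], [0, 0, 0]],
  [[0, 0, 0.004], [0, 0, 0]],
  [[0, 0, 0], [0, 0, 0]],
])

```text
time_s: 15.6
eef_pos: [518.1, 97.3, 143.7]
ee_rot: [-0.0, -0.636, 0.772, 0.0]
force: [-0.6, 0.2, -2.6]
grip_width: 0.173
```

```bash
python3 -c "
from plan import *
rel(518,97.3,125,-101)
print(ctrl.sense()['wrist_torque'])
"
```

```text
TCP [518.1  97.3 143.7] yaw -100.99 tilt 0.06 t 15.6 F [-0.6  0.2 -2.6] w 0.173 J [-0.04  0.4   1.61  0.    1.13  1.73]
shift/row x 1 : [9.000e-05 1.200e-04 2.488e-02] turn total units about tool z: 0.0003
[-0.02761887 -0.02365844 -0.0186963 ]
```

Tip ~97 mm: in both holes, no contact. Continue until the collar seats (TCP ≈125).

play_rows([
  [[0, 0, 0.006], [0, 0, 0]],
  [[0, 0, 0.006], [0, 0, 0]],
  [[0, 0, 0.006], [0, 0, 0]],
  [[0, 0, 0.004], [0, 0, 0]],
  [[0, 0, 0.002], [0, 0, 0]],
  [[0, 0, 0], [0, 0, 0]],
])

```text
time_s: 16.2
eef_pos: [518.3, 97.3, 126.0]
ee_rot: [-0.0, -0.636, 0.772, 0.0]
force: [0.3, 0.1, -0.7]
grip_width: 0.176
```

```bash
python3 -c "
from plan import *
rel(518,97.3,125,-101)
print(ctrl.sense()['wrist_torque'])
"
```

```text
TCP [518.3  97.3 126. ] yaw -100.98 tilt 0.02 t 16.2 F [ 0.3  0.1 -0.7] w 0.176 J [-0.04  0.43  1.63  0.    1.09  1.73]
shift/row x 1 : [0.00013 0.00038 0.00136] turn total units about tool z: 0.0004
[ 0.01239583  0.01160874 -0.00872271]
```

play_rows([
  [[0, 0, 0.002], [0, 0, 0]],
  [[0, 0, 0.001], [0, 0, 0]],
  [[0, 0, 0], [0, 0, 0]],
])

```text
time_s: 16.5
eef_pos: [518.5, 97.3, 124.4]
ee_rot: [0.0, -0.636, 0.771, -0.0]
force: [-2.3, -0.3, 3.8]
grip_width: 0.175
```

play_rows([
  [[0, 0, 0], [0, 0, 0]],
  [[0, 0, 0], [0, 0, 0]],
  [[0, 0, 0], [0, 0, 0]],
  [[0, 0, -0.02], [0, 0, 0]],
  [[0, 0, -0.05], [0, 0, 0]],
  [[0, 0, -0.06], [0, 0, 0]],
  [[0, 0, -0.03], [0, 0, 0]],
  [[0, 0, 0], [0, 0, 0]],
], grip=0.5)

```text
time_s: 17.3
eef_pos: [519.5, 97.4, 247.3]
ee_rot: [0.002, -0.636, 0.771, -0.002]
force: [0.4, -0.2, -1.6]
grip_width: 0.497
```

```bash
python3 -c "
from plan import *
import cv2
for n in('scene',):
  im=cams.capture(n)[:,:,::-1]; cv2.imwrite(f'pics/{n}14.png',im)
  print([(d['pixel'],d['p']) for d in cams.tip_of(n,'ring_tab')])
rel(518,97.3,125,-101)
from ovp import overlay
overlay('scene','pics/scene14.png','pics/ov14.png',(215,140,275,200),10,518.3,97.3,137.5,169)
a=cv2.resize(im[140:200,215:275],(600,600),interpolation=2); b=cv2.imread('pics/ov14.png')
cv2.imwrite('pics/c14.png',cv2.hconcat([a[:,:400],b[:,:400]]))
"
```

```text
[([238.8, 182.8], 0.62), ([349.3, 353.5], 0.6), ([295.3, 252.1], 0.54), ([258.0, 293.8], 0.41)]
TCP [518.2  97.4 243.4] yaw -100.98 tilt 0.02 t 17.4 F [-0.6 -0.2 -1. ] w 0.5 J [-0.04  0.31  1.47  0.    1.36  1.73]
shift/row x 3 : [5.000e-05 4.000e-05 5.263e-02] turn total units about tool z: 0.0004
```

View pics/c14.png

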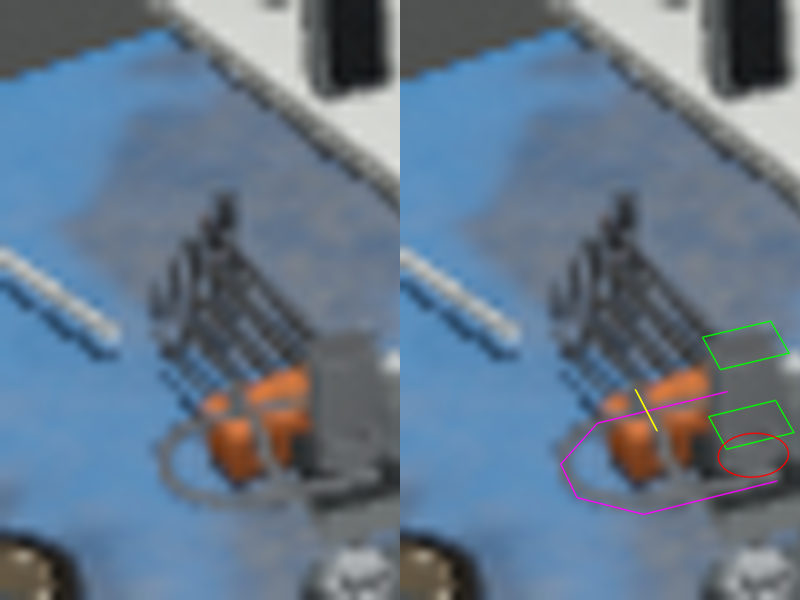

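```bash
python3 -c "
from plan import *
rel(486.8,103.1,155,-101)
"
```

```text
TCP [518.2  97.4 243.4] yaw -100.98 tilt 0.02 t 17.4 F [-0.6 -0.2 -1. ] w 0.5 J [-0.04  0.31  1.47  0.    1.36  1.73]
shift/row x 2 : [0.00025 0.02123 0.05896] turn total units about tool z: 0.0004
```

play_rows([
  [[0.0002, 0.0212, 0], [0, 0, 0]],
  [[0.0003, 0.0213, 0], [0, 0, 0]],
  [[0, 0, 0.05], [0, 0, 0]],
  [[0, 0, 0.04], [0, 0, 0]],
  [[0, 0, 0.027], [0, 0, 0]],
  [[0, 0, 0], [0, 0, 0]],
], grip=1, squeeze=40)

```text
time_s: 18.0
eef_pos: [484.9, 103.1, 152.6]
ee_rot: [-0.003, -0.636, 0.772, 0.003]
force: [-0.8, -0.1, 1.0]
grip_width: 0.0
```

```bash
python3 -c "
from plan import *
import cv2
rel(486.8,103.1,93.5,-101)
im=cams.capture('scene')[:,:,::-1]
cv2.imwrite('pics/c15.png',cv2.resize(im[130:210,200:280],(600,600),interpolation=2))
"
```

```text
TCP [484.9 103.1 152.6] yaw -100.99 tilt 0.44 t 18.0 F [-0.8 -0.1  1. ] w 0.0 J [-0.03  0.33  1.69  0.    1.13  1.74]
shift/row x 2 : [-0.00031 -0.00154  0.03938] turn total units about tool z: 0.0003
```

View pics/c15.png

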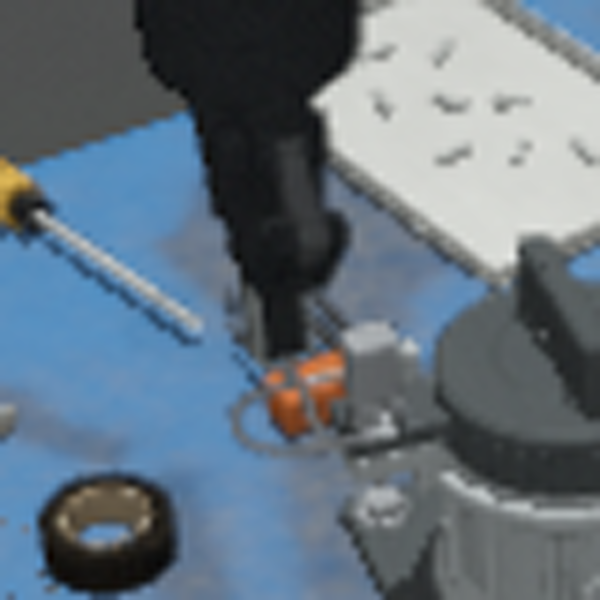

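play_rows([
  [[0, 0, 0.012], [0, 0, 0]],
  [[0, 0, 0.008], [0, 0, 0]],
  [[0, 0, 0.008], [0, 0, 0]],
  [[0, 0, 0.008], [0, 0, 0]],
  [[0, 0, 0.008], [0, 0, 0]],
  [[0, 0, 0], [0, 0, 0]],
])

```text
time_s: 18.65
eef_pos: [486.7, 103.0, 122.5]
ee_rot: [-0.0, -0.636, 0.772, 0.0]
force: [-0.2, 0.5, -0.0]
grip_width: -0.001
```

```bash
python3 -c "
from plan import *
import cv2
rel(486.8,103.1,93.5,-101)
im=cams.capture('scene')[:,:,::-1]
cv2.imwrite('pics/c16.png',cv2.resize(im[130:210,200:280],(600,600),interpolation=2))
"
```

```text
TCP [486.7 103.  122.5] yaw -100.98 tilt 0.06 t 18.65 F [-0.2  0.5 -0. ] w -0.001 J [-0.03  0.37  1.72 -0.    1.05  1.74]
shift/row x 1 : [-0.0001  -0.00015  0.03861] turn total units about tool z: 0.0004
```

View pics/c16.png

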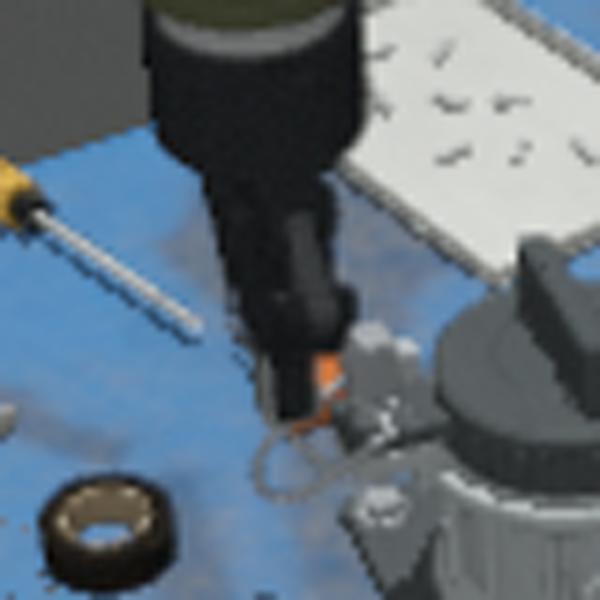

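Ring is swinging down (bow at crop (290,490)). Continue.

play_rows([
  [[0, 0, 0.008], [0, 0, 0]],
  [[0, 0, 0.008], [0, 0, 0]],
  [[0, 0, 0.008], [0, 0, 0]],
  [[0, 0, 0.007], [0, 0, 0]],
  [[0, 0, 0.006], [0, 0, 0]],
  [[0, 0, 0], [0, 0, 0]],
])

```text
time_s: 19.3
eef_pos: [487.4, 103.0, 95.3]
ee_rot: [0.0, -0.636, 0.772, -0.0]
force: [1.7, -0.0, 2.2]
grip_width: -0.001
```

```bash
python3 -c "
from plan import *
import cv2
rel(486.8,103.1,93.5,-101)
im=cams.capture('scene')[:,:,::-1]
cv2.imwrite('pics/c17.png',cv2.resize(im[130:210,200:280],(600,600),interpolation=2))
"
```

```text
TCP [487.4 103.   95.3] yaw -100.99 tilt 0.05 t 19.3 F [ 1.7 -0.   2.2] w -0.001 J [-0.03  0.41  1.75 -0.    0.98  1.74]
shift/row x 1 : [-3.00e-05  8.30e-04  2.42e-03] turn total units about tool z: 0.0003
```

View pics/c17.png

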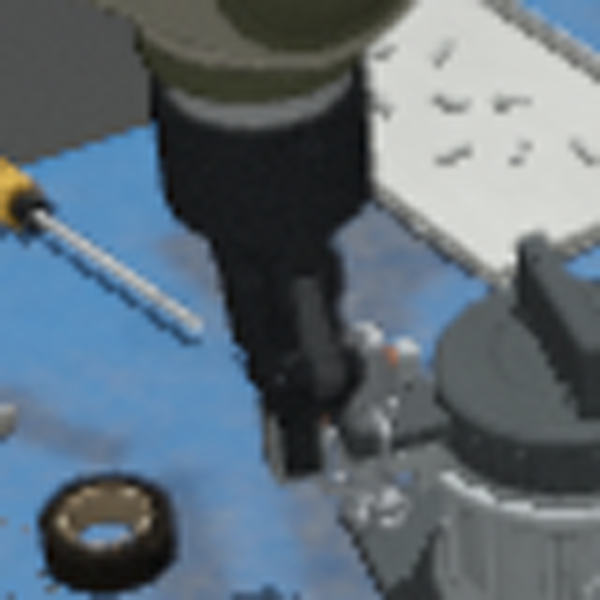

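play_rows([
  [[0, 0.008, 0], [0, 0, 0]],
  [[0, 0.008, 0], [0, 0, 0]],
  [[0, 0, 0.012], [0, 0, 0]],
  [[0, -0.006, 0], [0, 0, 0]],
  [[0, -0.006, 0], [0, 0, 0]],
  [[0, -0.002, 0], [0, 0, 0]],
  [[0, 0, 0], [0, 0, 0]],
])

```text
time_s: 20.05
eef_pos: [485.4, 103.3, 86.1]
ee_rot: [-0.0, -0.636, 0.772, 0.0]
force: [-1.6, 0.3, -2.2]
grip_width: 0.001
```

```bash
python3 -c "
from plan import *
import cv2
rel(486.8,103.1,93.5,-101)
im=cams.capture('scene')[:,:,::-1]
cv2.imwrite('pics/c18.png',cv2.resize(im[130:210,200:280],(600,600),interpolation=2))
"
```

```text
TCP [485.4 103.3  86.1] yaw -100.99 tilt 0.07 t 20.05 F [-1.6  0.3 -2.2] w 0.001 J [-0.03  0.42  1.76  0.    0.96  1.74]
shift/row x 1 : [-6.00e-05 -1.92e-03 -9.83e-03] turn total units about tool z: 0.0003
```

View pics/c18.png

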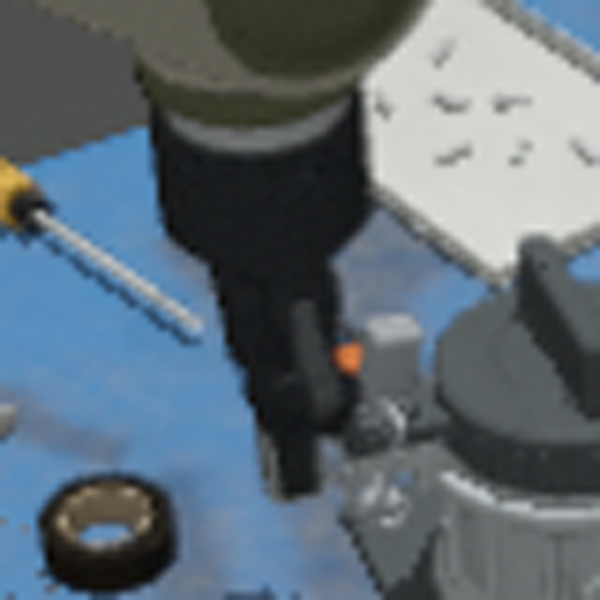

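play_rows([
  [[0, -0.002, 0], [0, 0, 0]],
  [[0, -0.002, 0], [0, 0, 0]],
  [[0, 0, 0], [0, 0, 0]],
])

```text
time_s: 20.4
eef_pos: [486.9, 103.0, 85.8]
ee_rot: [-0.002, -0.636, 0.771, 0.002]
force: [-7.3, 1.5, -1.3]
grip_width: -0.005
```

```bash
python3 -c "
from plan import *
rel(486.8,103.1,93.5,-101)
"
```

```text
TCP [486.9 103.   85.8] yaw -100.97 tilt 0.25 t 20.4 F [-7.3  1.5 -1.3] w -0.005 J [-0.03  0.43  1.75  0.    0.97  1.73]
shift/row x 1 : [-7.000e-05  2.600e-04 -1.022e-02] turn total units about tool z: 0.0007
```

play_rows([
  [[0, 0.02, 0], [0, 0, 0]],
  [[0, 0.04, 0], [0, 0, 0]],
  [[0, 0.04, -0.02], [0, 0, 0]],
  [[0, 0.02, -0.05], [0, 0, 0]],
  [[0, 0, -0.06], [0, 0, 0]],
  [[0, 0, -0.06], [0, 0, 0]],
  [[-0.05, 0, -0.02], [0, 0, 0]],
  [[-0.06, 0, 0], [0, 0, 0]],
  [[-0.06, 0, 0], [0, 0, 0]],
  [[0, 0, 0], [0, 0, 0]],
])

```text
time_s: 21.4
eef_pos: [425.0, 248.8, 244.2]
ee_rot: [0.001, -0.638, 0.77, -0.0]
force: [0.3, 0.3, -0.2]
grip_width: 0.002
```

```bash
python3 -c "
from plan import *
import cv2
rel(486.8,103.1,93.5,-101)
im=cams.capture('scene')[:,:,::-1]; cv2.imwrite('pics/scene19.png',im)
tp=cams.capture('top')[:,:,::-1]; cv2.imwrite('pics/top19.png',tp)
a=cv2.resize(im[150:210,220:280],(400,400),interpolation=2); b=cv2.resize(tp[150:250,190:290],(400,400),interpolation=2)
cv2.imwrite('pics/c19.png',cv2.hconcat([a,b]))
"
```

```text
TCP [425.  248.8 244.2] yaw -100.74 tilt 0.15 t 21.4 F [ 0.3  0.3 -0.2] w 0.002 J [0.29 0.23 1.57 0.   1.34 2.05]
shift/row x 5 : [ 0.03516 -0.02336  0.04018] turn total units about tool z: 0.0057
```

View pics/c19.png

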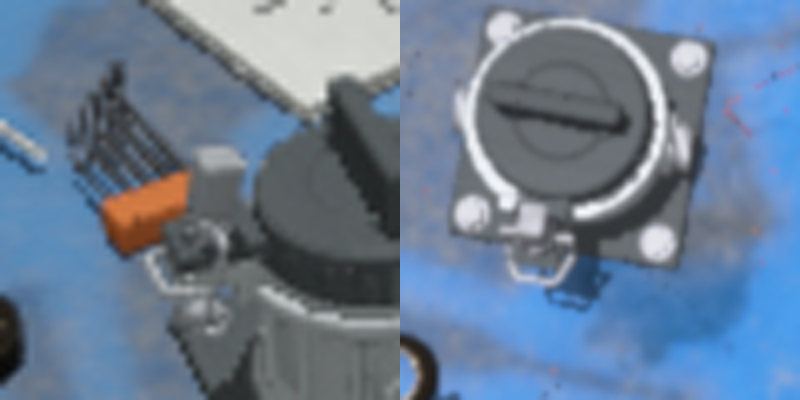

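```bash
python3 -c "
from h import *
import cv2
out=[]
u=np.array([np.cos(np.radians(169.5)),np.sin(np.radians(169.5))]); v=np.array([-u[1],u[0]])
for n,x0,y0,w in(('scene',225,160,40),('top',200,185,40)):
  im=cv2.imread(f'pics/{n}19.png'); k=10
  a=cv2.resize(im[y0:y0+w,x0:x0+w],None,fx=k,fy=k,interpolation=2)
  for r,col in((0,(0,255,0)),(.22,(0,255,255)),(.5,(0,0,255))):
    al=r-1.03; L=[]
    for b in(-10,10):
      xy=np.array([518.3,97.3])+u*35*np.cos(al)+v*b; L.append((proj(n,(*xy,119.5+35*np.sin(al)))-[x0,y0]+.5)*k)
    cv2.line(a,tuple(int(q) for q in L[0]),tuple(int(q) for q in L[1]),col,1)
    print(n,r,np.mean(L,0))
  out.append(a)
cv2.imwrite('pics/c20.png',cv2.hconcat(out))
"
```

```text
scene 0 [198.0042235  332.31815993]
scene 0.22 [176.67372171 325.05689106]
scene 0.5 [154.55808313 309.55195623]
top 0 [246.09672949 338.9553739 ]
top 0.22 [238.89745302 362.98787808]
top 0.5 [229.79052471 386.29160879]
```

View pics/c20.png

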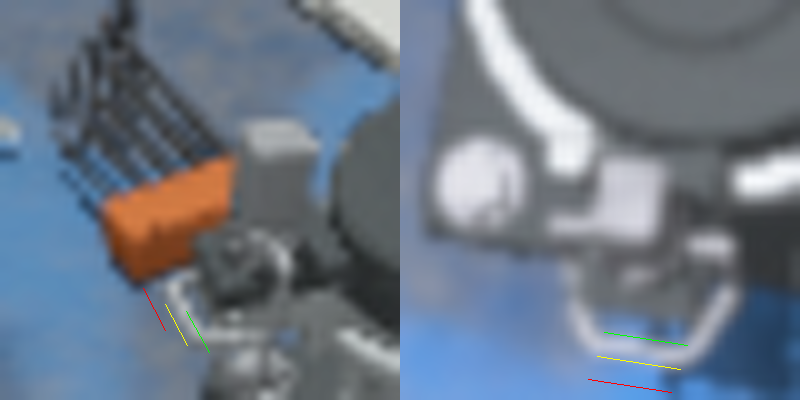

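```bash
python3 -c "
from h import *
import cv2
out=[]
def dr(ax,ay,phi,rs,fn):
  out=[]
  u=np.array([np.cos(np.radians(phi)),np.sin(np.radians(phi))]); v=np.array([-u[1],u[0]])
  for n,x0,y0,w in(('scene',230,165,36),('top',208,188,36)):
    im=cv2.imread(f'pics/{n}19.png'); k=16
    a=cv2.resize(im[y0:y0+w,x0:x0+w],None,fx=k,fy=k,interpolation=2)
    W=lambda o,b,z:tuple(int(q) for q in (proj(n,(*(np.array([ax,ay])+u*o+v*b),z))-[x0,y0]+.5)*k)
    for r,col in rs:
      al=r-1.03
      cv2.line(a,W(35*np.cos(al),-10,119.5+35*np.sin(al)),W(35*np.cos(al),10,119.5+35*np.sin(al)),col,1)
      R=lambda d,b:W(d*np.sin(r),b,119.5-d*np.cos(r))
      cv2.polylines(a,[np.array([R(0,-22),R(39,-22),R(54,-8),R(54,8),R(39,22),R(0,22)])],False,col,1)
    cv2.polylines(a,[np.array([W(10,8,151.5),W(10,-8,151.5),W(-10,-8,151.5),W(-10,8,151.5)])],True,(255,0,255),1)
    out.append(a)
  cv2.imwrite(fn,cv2.resize(cv2.hconcat(out),None,fx=.69,fy=.69,interpolation=cv2.INTER_AREA))
dr(518.3,97.3,169.5,((0,(0,255,0)),(.22,(0,255,255))),'pics/c21.png')
"
```

```text
(no output)
```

View pics/c21.png

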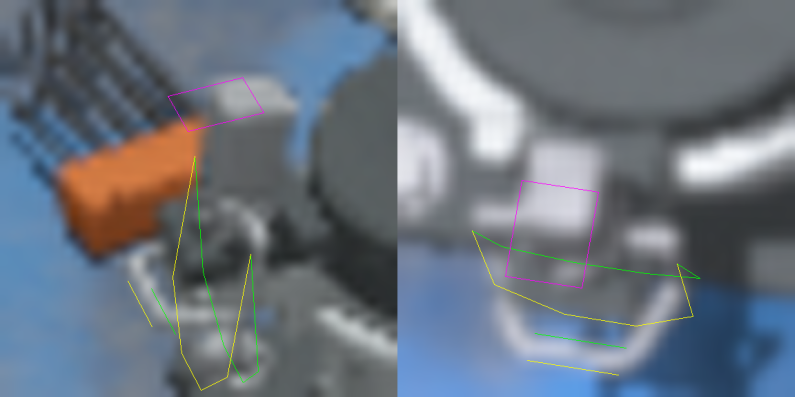

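```bash
python3 -c "
from h import *
import cv2
for n,x0,y0,w in(('scene',230,160,36),('top',208,186,36)):
    im=cv2.imread(f'pics/{n}19.png')
    cv2.imwrite(f'pics/z_{n}.png',cv2.resize(im[y0:y0+w,x0:x0+w],None,fx=11,fy=11,interpolation=2))
a=cv2.imread('pics/z_scene.png');b=cv2.imread('pics/z_top.png');cv2.imwrite('pics/c22.png',cv2.convertScaleAbs(cv2.hconcat([a,b]),alpha=1.5,beta=15))
# triangulate top-face centre
s=(230+250/11.04-.5,165+100/11.04-.5); t=(208+170/11.04-.5,188+180/11.04-.5)
o1,d1=ray('scene',s);o2,d2=ray('top',t)
A=np.stack([d1,-d2],1); k=np.linalg.lstsq(A,o2-o1,rcond=None)[0]; print(o1+k[0]*d1,o2+k[1]*d2)
"
```

```text
[527.08663758  95.28767806 150.58544414] [529.47953181  94.08876204 150.65120497]
```

View pics/c22.png

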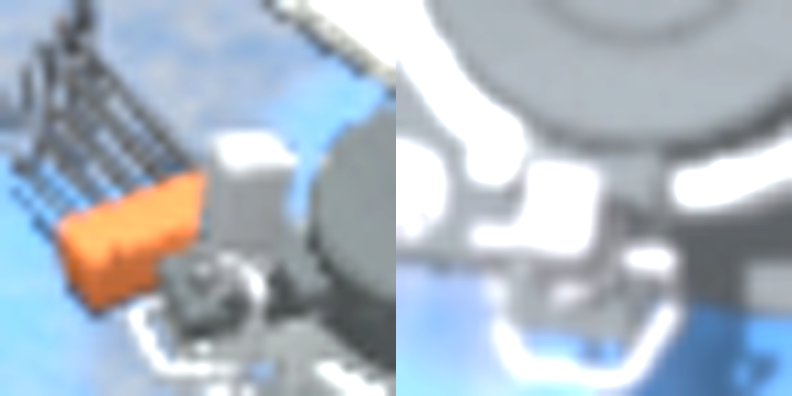

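```bash
python3 -c "
from h import *
s=(230+145/11.04-.5,165+283/11.04-.5); t=(208+178/11.04-.5,188+357/11.04-.5)
o1,d1=ray('scene',s);o2,d2=ray('top',t)
A=np.stack([d1,-d2],1); k=np.linalg.lstsq(A,o2-o1,rcond=None)[0]; print(o1+k[0]*d1,o2+k[1]*d2)
from plan import rel
rel(527,95.5,180,-101)
"
```

```text
[495.88976122 100.27372015 101.41931112] [496.34803373 100.053343   101.41869572]
TCP [424.6 245.5 244.1] yaw -100.89 tilt 0.06 t 21.5 F [ 0.2 -0.5 -0.6] w 0.003 J [ 0.29  0.23  1.58 -0.    1.34  2.05]
shift/row x 5 : [ 0.03413 -0.03435  0.01712] turn total units about tool z: 0.0025
```

```bash
python3 -c "
from plan import rel
rel(525,96,200,-101)
"
```

```text
TCP [424.6 245.5 244.1] yaw -100.89 tilt 0.06 t 21.5 F [ 0.2 -0.5 -0.6] w 0.003 J [ 0.29  0.23  1.58 -0.    1.34  2.05]
shift/row x 4 : [ 0.04263 -0.04226  0.01473] turn total units about tool z: 0.0025
```

play_rows([
  [[0.0426, -0.0423, 0.0147], [0, 0, 0]],
  [[0.0426, -0.0423, 0.0147], [0, 0, 0]],
  [[0.0426, -0.0423, 0.0147], [0, 0, 0]],
  [[0.0426, -0.0423, 0.0147], [0, 0, 0]],
  [[0, 0, 0], [0, 0, 0]],
  [[0, 0, 0], [0, 0, 0]],
], grip=0.5)

```text
time_s: 22.1
eef_pos: [524.7, 93.8, 200.0]
ee_rot: [0.0, -0.635, 0.773, -0.0]
force: [-0.1, -0.5, 0.3]
grip_width: 0.499
```

```bash
python3 -c "
from plan import *
import cv2
im=cams.capture('scene')[:,:,::-1]; cv2.imwrite('pics/scene23.png',im)
cv2.imwrite('pics/c23.png',cv2.resize(im[140:210,215:285],(560,560),interpolation=2))
rel(525,96,126,-101)
"
```

```text
TCP [524.5  94.8 200.3] yaw -101.06 tilt 0.04 t 22.15 F [-0.4 -0.8 -0.6] w 0.498 J [-0.04  0.36  1.52  0.    1.26  1.72]
shift/row x 2 : [-0.00082 -0.00016  0.04956] turn total units about tool z: -0.0013
```

View pics/c23.png

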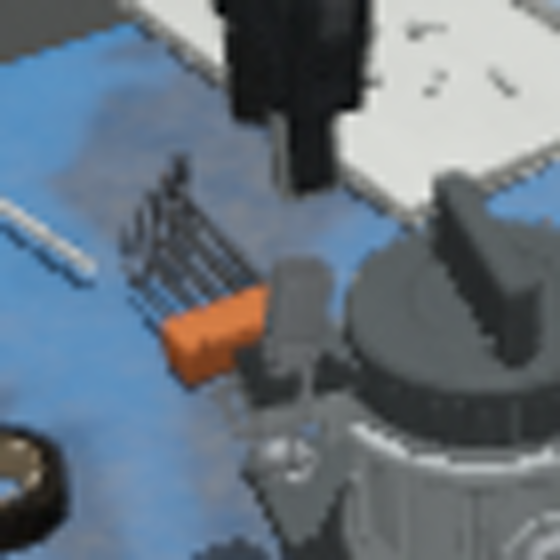

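play_rows([
  [[-0.0008, 0, 0.04], [0, 0, 0]],
  [[-0.0008, 0, 0.03], [0, 0, 0]],
  [[0, 0, 0.017], [0, 0, 0]],
  [[0, 0, 0.01], [0, 0, 0]],
  [[0, 0, 0], [0, 0, 0]],
])

```text
time_s: 22.65
eef_pos: [524.7, 96.9, 127.1]
ee_rot: [-0.0, -0.636, 0.771, 0.0]
force: [0.1, 0.2, -0.3]
grip_width: 0.497
```

play_rows([
  [[0, 0, 0], [0, 0, 0]],
  [[0, 0, 0], [0, 0, 0]],
  [[0, 0, 0], [0, 0, 0]],
  [[0, 0, 0], [0, 0, 0]],
  [[0, 0, 0], [0, 0, 0]],
], grip=1, squeeze=25)

```text
time_s: 23.15
eef_pos: [525.2, 96.5, 127.7]
ee_rot: [0.0, -0.636, 0.772, -0.001]
force: [-0.4, -1.2, 4.0]
grip_width: 0.179
```

```bash
python3 -c "
from plan import *
import cv2
im=cams.capture('scene')[:,:,::-1]; cv2.imwrite('pics/scene24.png',im)
cv2.imwrite('pics/c24.png',cv2.resize(im[140:210,215:285],(560,560),interpolation=2))
rel(518.3,97.3,125,-101)
"
```

```text
TCP [525.2  96.5 127.7] yaw -100.98 tilt 0.07 t 23.2 F [-0.4 -1.2  5.2] w 0.183 J [-0.04  0.44  1.61 -0.    1.1   1.72]
shift/row x 1 : [0.00069 0.00925 0.00357] turn total units about tool z: 0.0005
```

View pics/c24.png

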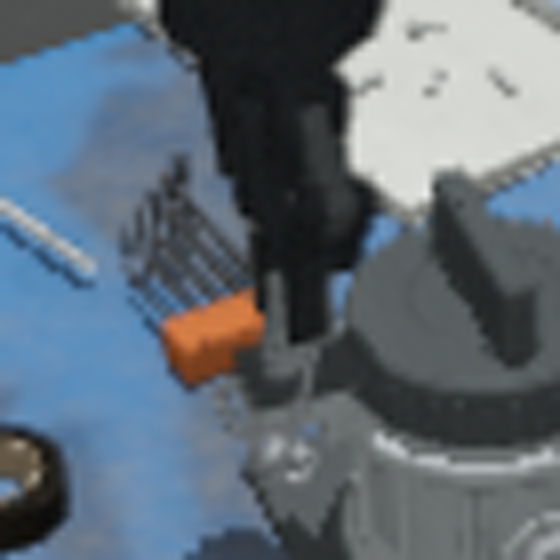

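play_rows([
  [[0.0003, 0.004, 0], [0, 0, 0]],
  [[0.0003, 0.004, 0.001], [0, 0, 0]],
  [[0, 0.002, 0.001], [0, 0, 0]],
  [[0, 0, 0], [0, 0, 0]],
])

```text
time_s: 23.6
eef_pos: [519.4, 97.3, 126.8]
ee_rot: [0.002, -0.636, 0.772, -0.002]
force: [6.6, -1.9, 4.5]
grip_width: 0.177
```

```bash
python3 -c "
from plan import *
import cv2
im=cams.capture('scene')[:,:,::-1]; cv2.imwrite('pics/scene25.png',im)
cv2.imwrite('pics/c25.png',cv2.resize(im[140:210,215:285],(560,560),interpolation=2))
rel(518.3,97.3,125,-101)
"
```

```text
TCP [519.4  97.3 126.8] yaw -100.99 tilt 0.37 t 23.65 F [ 6.8 -1.2  4.5] w 0.179 J [-0.04  0.42  1.63 -0.    1.08  1.73]
shift/row x 1 : [0.00033 0.00147 0.00236] turn total units about tool z: 0.0002
```

View pics/c25.png

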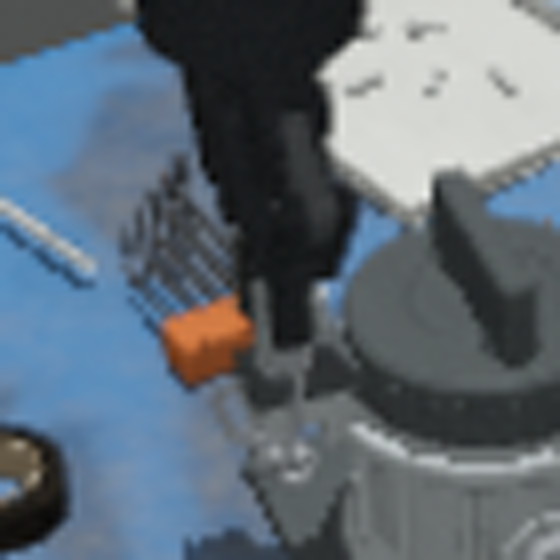

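play_rows([
  [[0, 0, 0.002], [0, 0, 0]],
  [[0, 0, 0], [0, 0, 0]],
])

```text
time_s: 23.85
eef_pos: [519.5, 97.3, 126.4]
ee_rot: [0.002, -0.636, 0.772, -0.002]
force: [1.8, -2.2, 15.0]
grip_width: 0.184
```

play_rows([
  [[0, 0, 0], [0, 0, 0]],
  [[0, 0, 0], [0, 0, 0]],
  [[0, 0, 0], [0, 0, 0]],
  [[0, 0, -0.02], [0, 0, 0]],
  [[0, 0, -0.05], [0, 0, 0]],
  [[0, 0, -0.06], [0, 0, 0]],
  [[0, 0.03, -0.03], [0, 0, 0]],
  [[0, 0.06, 0], [0, 0, 0]],
  [[0, 0.06, 0], [0, 0, 0]],
  [[0, 0.05, 0], [0, 0, 0]],
  [[0, 0.05, 0], [0, 0, 0]],
], grip=0.5)

```text
time_s: 24.95
eef_pos: [331.4, 133.6, 243.7]
ee_rot: [-0.0, -0.636, 0.772, 0.0]
force: [-0.2, -0.3, 0.1]
grip_width: 0.508
```

```bash
cat > look.py <<'E'
from plan import *
import cv2,sys
def look(k):
  rel(518.3,97.3,125,-101)
  im=cams.capture('scene')[:,:,::-1]; cv2.imwrite(f'pics/scene{k}.png',im)
  tp=cams.capture('top')[:,:,::-1]; cv2.imwrite(f'pics/top{k}.png',tp)
  o=[]
  for n,m,x0,y0 in(('scene',im,230,165),('top',tp,208,186)):
    a=cv2.resize(m[y0:y0+36,x0:x0+36],None,fx=16,fy=16,interpolation=2)
    W=lambda p:tuple(int(q) for q in (proj(n,p)-[x0,y0]+.5)*16)
    u=np.array([np.cos(np.radians(169.5)),np.sin(np.radians(169.5))]); v=np.array([-u[1],u[0]]); c=np.array([518.3,97.3])
    cv2.polylines(a,[np.array([W((*(c+u*p+v*q),151.5)) for p,q in((10,8),(10,-8),(-10,-8),(-10,8))])],True,(255,0,255),1)
    for r,col in((0,(0,255,0)),(.22,(0,255,255))):
      al=r-1.03; cv2.line(a,W((*(c+u*35*np.cos(al)-v*10),119.5+35*np.sin(al))),W((*(c+u*35*np.cos(al)+v*10),119.5+35*np.sin(al))),col,1)
    o.append(a)
  cv2.imwrite(f'pics/c{k}.png',cv2.resize(cv2.convertScaleAbs(cv2.hconcat(o),alpha=1.3,beta=10),None,fx=.69,fy=.69,interpolation=cv2.INTER_AREA))
look(int(sys.argv[1]))
E
python3 look.py 26
```

```text
TCP [331.4 133.6 243.7] yaw -100.98 tilt 0.05 t 24.95 F [-0.2 -0.3  0.1] w 0.508 J [ 0.05 -0.08  1.91  0.    1.31  1.81]
shift/row x 5 : [-0.      -0.05079  0.03161] turn total units about tool z: 0.0003
```

View pics/c26.png

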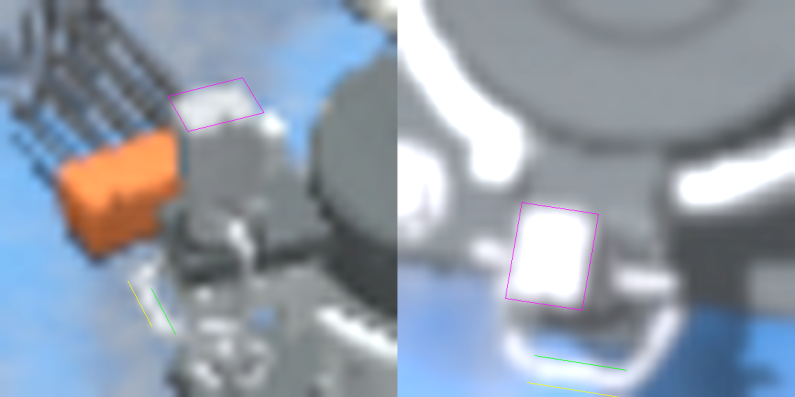

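```bash
python3 - <<'E'
from h import *
import cv2
o=[]
u=np.array([np.cos(np.radians(169.5)),np.sin(np.radians(169.5))]); v=np.array([-u[1],u[0]]); c=np.array([518.3,97.3])
for n,x0,y0 in(('scene',238,183),('top',214,210)):
  for d in(0,1):
    a=cv2.resize(cv2.imread(f'pics/{n}26.png')[y0:y0+18,x0:x0+18],None,fx=22,fy=22,interpolation=cv2.INTER_CUBIC)
    W=lambda p:tuple(int(q) for q in (proj(n,p)-[x0,y0]+.5)*22)
    if d:
     for r,col in((0,(0,255,0)),(.1,(255,0,0)),(.2,(0,0,255))):
      al=r-1.03; cv2.line(a,W((*(c+u*35*np.cos(al)-v*10),119.5+35*np.sin(al))),W((*(c+u*35*np.cos(al)+v*10),119.5+35*np.sin(al))),col,1)
    o.append(a)
cv2.imwrite('pics/c27.png',cv2.resize(cv2.vconcat([cv2.hconcat(o[:2]),cv2.hconcat(o[2:])]),(600,600)))
E
```

```text
(no output)
```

View pics/c27.png

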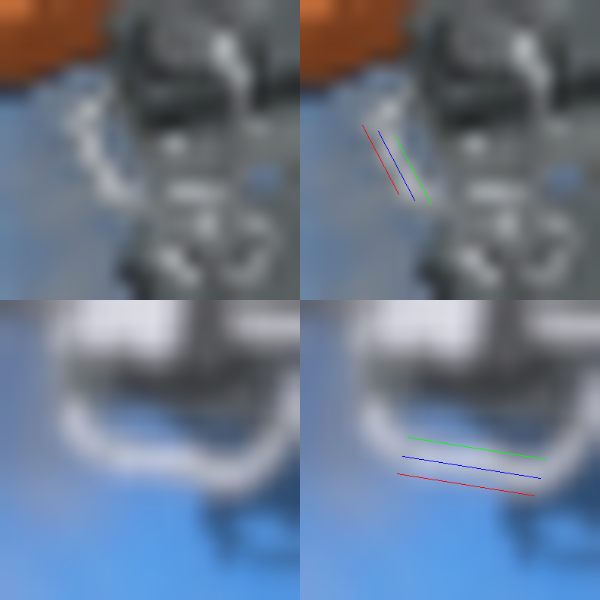

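```bash
python3 -c "
from rig import ctrl
print(ctrl.sense()['time_s'],ctrl.sense()['force']); print(ctrl.finish_job())"
```

```text
25.05 [0.51331754 0.68786758 0.30822438]
the job is handed in; nothing more can be done
None
```

I handed the job in at 25 s with the lid screwed home, the linchpin through both ears and its ring swung closed on the outer side. No verdict was reported.

- **Lid:** I turned it back about 25° until the arm was carrying its weight, then lowered it into the thread start. Turning it forward ended in a sharp torque rise at the stop. The tool height then matched the home height of 142.5 mm.
- **Pin:** I took the grey linchpin from the block and pushed it through both ears without contact until the collar seated. I used closed fingers to press the ring down and in.
- **Problem and repair:** The gripper's linkage tipped the pin about 12° inward while I was closing the ring. I gripped it again, straightened it, pressed it down at about 15 N and let go.
- **Last check:** After the repair, both camera views put the pin's top face where an upright, seated pin should be.
- **Ring angle:** I estimate about 0.08 rad, with an uncertainty of about 0.05 rad, against the limit of 0.22. This comes only from overlaying a model on the images; I did not press the ring again after the repair.
- **Other things:** The arm stood clear of everything at the end. I did not touch the punch, tape roll or hex keys.

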